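Set duck eggs to hatch in a sliding-lid incubator

ROBOT

A 6-joint arm with a two-finger parallel gripper is mounted at the origin on the work surface. World frame = base frame: x ahead of the robot, y to its left, z up, the work surface at z = 0. Lengths are in mm, angles in rad, forces in N, time in s.
With the tool pointing down it reaches from about 325 to 850 mm from the base axis. Payload 15.5 kg.
Tool frame: the origin (TCP) lies on the centre line of the jaws, within the pads' length; the fingertips stand 8 mm ahead of it and the grasp point (between the pads) lies 11 mm behind it; y points along the fingers, z is the direction in which the jaws open and shut, and the axes are right-handed (so a half turn about y gives the same grasp; the last joint's range is limited). The gripper opens to 91 mm and grips with 3 to 60 N. Pads are 32 mm wide; open, the fingers measure 118 mm over their backs; the gripper's body (76 mm by 178 mm) begins 60 mm behind the grasp point.
Start: joints at [1.083, 0.494, 1.345, -0, 1.302, -0.096], TCP at [238.653, 577.642, 197.315] pointing down, gripper open.
Joint ranges: [-2.91, 2.91], [-0.82, 2.16], [0.22, 2.67], [-1.22, 4.37], [0.12, 2.79], [-3.08, 3.08]. Speed limits (rad/s): [1.89, 1.89, 2.57, 3.01, 3.01, 3.01].

INTERFACE

Orientations are given as a unit quaternion [x, y, z, w].
In Python, from cell import robot, cams gives the robot as it stands. The module is installed in compiled form; this text tells all that it offers. Calls block until the motion is done:
- robot.goto(position, orientation): joint-space move of the TCP to a pose.
- robot.move_linear(position, rotation=None, velocity=150, force_limit=None): straight line of the TCP; rotation=None keeps the orientation; velocity is the mean speed in mm/s. With force_limit (N) it stops when the force on the tool has changed by that much, and returns True; else False.
- robot.move_joints(angles): joint-space move.
- robot.grip(opening, effort=None): opening from 0.0 (shut) to 1.0 (fully open); effort is the grip in N (None keeps the last); returns when the fingers have stopped.
- robot.pause(seconds).
- robot.solve_ik(position, orientation): joint angles nearest the present ones, or None.
- cams.get_image(name): name is "scene" or "side" or "wrist"; returns a dict with "frame" (480x640x3 uint8, red, green, blue), "z_map" (480x640 float32, mm along the optical axis (not along the pixel's ray), 0 where there is no reading), "fov_y" (degrees; the focal length in pixels is half the picture's height over the tangent of half this angle, whatever the lens; pixels are square), "cx", "cy" (the principal point, pixels), "position" and "orientation" of the camera in the world; the wrist camera has in their place "tool_from_camera" (4x4, takes a point from camera to tool coordinates, whose origin is the TCP and whose axes are the tool frame's). Camera axes: x right, y down, z forward; pixel columns grow to the right and rows downward; lengths in mm; the calibration is good to about 2 mm. The wrist camera is an equidistant fisheye: a pixel r from the principal point sees the ray r / f radians off the axis. A picture is of the moment at which its call begins: read the wrist's pose just before it.
A pose or a line that the arm cannot do raises robot.Unreachable and nothing moves.
- robot.sign_off(): hands the job in, once; it reports no verdict.
Readings, each from a call of its own:
- robot.get_time(): time.
- robot.get_joint_positions(): joint angles.
- robot.get_dq(): joint speeds.
- robot.get_tau(): joint torques, N m.
- robot.get_tcp_pos(): TCP position.
- robot.get_tcp_rot(): TCP orientation.
- robot.get_contact_force(): force on the tool from outside, world axes, zero at the start.
- robot.get_wrist_torque(): the same for the moment, N m.
- robot.get_gripper_width(): opening from 0.0 (shut) to 1.0 (fully open).
Only numpy, scipy, OpenCV 4.12 (cv2) and the standard library are available. Lean on these libraries where they do the work, as an engineer would, in place of code of your own. Each camera call takes 0.05 s, during which the arm holds its last target.

TASK

Set the duck eggs to hatch: lift the front end of the hatching box's sliding lid over its stop lip, draw the lid off, and gently move every egg from the wooden tray onto the rollers, one to a bay, lying along them. Then slide the lid back until it is fully home behind the lip, and turn the crank at least three full turns clockwise (seen from above), steadily and no faster than about two seconds a turn, so that the eggs roll. Do not squeeze, drop or knock the eggs, and leave the other things on the counter alone.

Things in the scene. Friction and masses are not known exactly. Their poses are not given: they have to be found in the camera images.
- hatcher: Plywood hatching box (egg incubator), fixed, 270 x 234 x 105 mm. Origin: centre of the underside of its egg tub. Front (dial, lid's way out): -x end. Gear housing with crank: x = +80 to +176, 96 high. Tub inside: x -80 to +80, y -100 to +100, floor z = 8. Side wall tops are ledges at z = 84 that carry the lid. Two pairs of rollers along x: 14 thick, axes y = +-21, +-55, z = 28.
- stop_lip (a point): Middle of the top edge of the dark stop lip across the front end, hatcher frame (-84.5, 0, 89 mm). The lip is 6 mm thick, its rear face at x = -81.5, and stands 5 mm above the ledges: the lid cannot slide out until its front end is raised over it. Axes as the hatcher's.
- groove (a point): Middle of the box between the mouths of its two grooves, hatcher frame (-4, 0, 84 mm). From here back to x = +80 a flange over each ledge (underside 14.5 mm above the ledge, from |y| = 101 out, top z = 105) holds the 8 mm lid down; a flared lead-in begins at x = -16. In front the lid is open above, only guided by upright cheeks at y = +-109 (2 mm play a side, top z = 98.5). Axes as the hatcher's.
- lid_home (a point): Where the lid's origin lies when the lid is fully home: hatcher frame (0, 0, 84 mm). The home lid lies flat on the ledges with its front end 3 mm behind the stop lip and its rear end 1.5 mm from the housing; its underside clears the eggs by 7 mm. Axes as the hatcher's.
- bay0 (a point): Centre of an egg lying in this bay: hatcher frame (-40, 38, 52.7 mm), in the valley between two rollers that run along x. A low divider (3 mm thick, top z = 52) at x = 0 parts it from the next bay. One egg a bay. Axes as the hatcher's.
- bay1 (a point): Centre of an egg lying in this bay: hatcher frame (40, 38, 52.7 mm), in the valley between two rollers that run along x. A low divider (3 mm thick, top z = 52) at x = 0 parts it from the next bay. One egg a bay. Axes as the hatcher's.
- bay2 (a point): Centre of an egg lying in this bay: hatcher frame (-40, -38, 52.7 mm), in the valley between two rollers that run along x. A low divider (3 mm thick, top z = 52) at x = 0 parts it from the next bay. One egg a bay. Axes as the hatcher's.
- bay3 (a point): Centre of an egg lying in this bay: hatcher frame (40, -38, 52.7 mm), in the valley between two rollers that run along x. A low divider (3 mm thick, top z = 52) at x = 0 parts it from the next bay. One egg a bay. Axes as the hatcher's.
- lid: Loose plywood sliding lid, 157 (x) x 214 (y) x 8 mm, 0.22 kg, two glazed slots. Origin: centre of the underside. Home: axes as the hatcher's. To open: raise the bar 6 to 9 mm so the front end (-x) clears the lip (the rear stays caught), draw it along -x at that height by some 105 mm; then the rear is clear of the flanges and it lifts off. To shut: the reverse, the front end dropping behind the lip.
- pull_bar (a point): Middle of the dark pull bar on the lid: lid frame (-55, 0, 21 mm), near its front end. The bar is 12 (x) x 80 (y) mm and stands 26 mm above the lid's top (z = 8 to 34). Axes as the lid's.
- tray: Loose wooden egg tray, 168 (x) x 170 (y) mm, 0.7 kg. Origin: centre of its underside. Board 10 mm thick, end rims at x = +-81.5 (top z = 31), two small dividers at x = 0 (top z = 33); four rails along x, 12 mm thick, axes at y = +-21 and +-55, z = 14, carry the eggs: places at x = +-40, y = +-38, egg centres at z = 37.7.
- egg0: Duck egg, 64 mm long, 46 mm thick, 75 g, rigid, fragile: it breaks if the two finger pads' forces add up to 90 N. Origin: on its axis, 29 mm from the blunt and 35 mm from the pointed end; x runs along its axis to the pointed end. It starts lying along x in a place of the tray. Two to four eggs are there, the others absent.
- egg1: Duck egg, 64 mm long, 46 mm thick, 75 g, rigid, fragile: it breaks if the two finger pads' forces add up to 90 N. Origin: on its axis, 29 mm from the blunt and 35 mm from the pointed end; x runs along its axis to the pointed end. It starts lying along x in a place of the tray. Two to four eggs are there, the others absent.
- egg2: Duck egg, 64 mm long, 46 mm thick, 75 g, rigid, fragile: it breaks if the two finger pads' forces add up to 90 N. Origin: on its axis, 29 mm from the blunt and 35 mm from the pointed end; x runs along its axis to the pointed end. It starts lying along x in a place of the tray. Two to four eggs are there, the others absent.
- egg3: Duck egg, 64 mm long, 46 mm thick, 75 g, rigid, fragile: it breaks if the two finger pads' forces add up to 90 N. Origin: on its axis, 29 mm from the blunt and 35 mm from the pointed end; x runs along its axis to the pointed end. It starts lying along x in a place of the tray. Two to four eggs are there, the others absent.
- crank (a joint): Crank on the gear housing, about the upright line at hatcher x = +128, y = 0; rad, grows clockwise seen from above, no end stop. At 0 its arm points to the hatcher's +x. It starts between -0.8 and 0.8, is geared 1:1 to the rollers, needs about 2 N at the knob and stays where it is left.
- crank_grip (a point): Middle of the crank's upright free-spinning wooden knob, 23 mm thick, 42 mm tall, 45 mm from the crank's axis; its middle is 137 mm above the counter, its top 158 mm, the crank arm just under it.
- tin: Bystander: closed aluminium tin with press lid, 88 mm wide, 104 mm tall. Origin: centre of its underside.
- cup: Bystander: squat grey stoneware cup, 86 mm wide, 62 mm tall. Origin: centre of its underside.
- scoop: Bystander: clear plastic scoop, bowl 85 x 60 x 38 mm, handle to +x. Origin: under the middle of its bowl.
Things that resemble listed ones, but are neither listed nor needed, are in the scene too. What is shaped like the egg2 but purple or red is not meant.

How it is judged (in metres and radians):
On the way, in this order (a step that is already met when the one before it is completed fails the run):
1. the lid has been slid clear of its grooves and taken off the hatching box (distance between lid and lid_home above 0.13 m), for 0.2 s.
2. with the lid off, every egg lies along the rollers in a bay and has been let go (x of egg0 in the frame of hatcher between -0.08 and 0.08 m and z of egg0 in the frame of hatcher between 0.045 and 0.06 m and (y of egg0 in the frame of hatcher between 0.026 and 0.05 m or y of egg0 in the frame of hatcher between -0.05 and -0.026 m) and angle between the x axis of each of egg0, egg1, egg2, egg3 and the x axis of hatcher, either way round below 0.6 rad and x of egg1 in the frame of hatcher between -0.08 and 0.08 m and z of egg1 in the frame of hatcher between 0.045 and 0.06 m and (y of egg1 in the frame of hatcher between 0.026 and 0.05 m or y of egg1 in the frame of hatcher between -0.05 and -0.026 m) and x of egg2 in the frame of hatcher between -0.08 and 0.08 m and z of egg2 in the frame of hatcher between 0.045 and 0.06 m and (y of egg2 in the frame of hatcher between 0.026 and 0.05 m or y of egg2 in the frame of hatcher between -0.05 and -0.026 m) and x of egg3 in the frame of hatcher between -0.08 and 0.08 m and z of egg3 in the frame of hatcher between 0.045 and 0.06 m and (y of egg3 in the frame of hatcher between 0.026 and 0.05 m or y of egg3 in the frame of hatcher between -0.05 and -0.026 m) and contact force between the fingers and egg0 below 0.5 N and contact force between the fingers and egg1 below 0.5 N and contact force between the fingers and egg2 below 0.5 N and contact force between the fingers and egg3 below 0.5 N and distance between lid and lid_home above 0.08 m), for 0.3 s.
3. the lid is fully home again, flat on its ledges behind the stop lip (x of lid in the frame of hatcher between -0.006 and 0.006 m and z of lid in the frame of hatcher between 0.081 and 0.0865 m and angle between lid's own z axis and vertical below 0.02 rad and angle between the x axis of lid and the x axis of hatcher, either way round below 0.06 rad), for 0.3 s.
4. the crank has been turned three full turns clockwise with the lid home and the eggs on the rollers (all of step 3 and value of joint crank above 17.6 rad and x of egg0 in the frame of hatcher between -0.08 and 0.08 m and z of egg0 in the frame of hatcher between 0.045 and 0.06 m and (y of egg0 in the frame of hatcher between 0.026 and 0.05 m or y of egg0 in the frame of hatcher between -0.05 and -0.026 m) and angle between the x axis of each of egg0, egg1, egg2, egg3 and the x axis of hatcher, either way round below 0.6 rad and x of egg1 in the frame of hatcher between -0.08 and 0.08 m and z of egg1 in the frame of hatcher between 0.045 and 0.06 m and (y of egg1 in the frame of hatcher between 0.026 and 0.05 m or y of egg1 in the frame of hatcher between -0.05 and -0.026 m) and x of egg2 in the frame of hatcher between -0.08 and 0.08 m and z of egg2 in the frame of hatcher between 0.045 and 0.06 m and (y of egg2 in the frame of hatcher between 0.026 and 0.05 m or y of egg2 in the frame of hatcher between -0.05 and -0.026 m) and x of egg3 in the frame of hatcher between -0.08 and 0.08 m and z of egg3 in the frame of hatcher between 0.045 and 0.06 m and (y of egg3 in the frame of hatcher between 0.026 and 0.05 m or y of egg3 in the frame of hatcher between -0.05 and -0.026 m)), for 0.1 s.
At the end, for the whole second after the job is handed in: Every egg lies along the rollers in a bay (within 12 mm of the valley's middle, 34 degrees, at resting height); the lid is home (within 6 mm, flat, behind the lip); the crank is three turns or more clockwise of its start (joint over 17.6 rad); all let go and at rest (all of step 4 and velocity of joint crank between -0.3 and 0.3 rad/s and contact force between the fingers and egg0 below 0.5 N and contact force between the fingers and egg1 below 0.5 N and contact force between the fingers and egg2 below 0.5 N and contact force between the fingers and egg3 below 0.5 N and linear speed of each of egg0, egg1, egg2, egg3 below 0.03 m/s); the robot touches nothing.
It fails at once if an egg is squeezed: the fingers' forces on it add up to more than 90 N (contact force between the fingers and egg0 above 90 N or contact force between the fingers and egg1 above 90 N or contact force between the fingers and egg2 above 90 N or contact force between the fingers and egg3 above 90 N).
It fails at once if an egg is dropped or pressed hard onto the box or its rollers (over 30 N) (contact force between any of egg0, egg1, egg2, egg3 and hatcher above 30 N).
It fails at once if the lid bears on an egg (over 8 N) (contact force between any of egg0, egg1, egg2, egg3 and lid above 8 N).
It fails at once if the crank is spun faster than 6 rad/s (velocity of joint crank above 6 rad/s or velocity of joint crank below -6 rad/s).
It fails at once if the tin, cup or scoop is moved more than 30 mm (distance of any of tin, cup, scoop from where it was at the start of the episode above 0.03 m).
Of egg0, egg1, egg2, egg3 only 2 to 4 are there at a start; the rules pass over those that are not, and their reading is None.
At some moment in a run one of tray, lid may be knocked a few centimetres aside while the robot is not near it.
It also fails if it takes over 210 s, if anything falls off the work surface, if the arm or the gripper's body presses on something with over 40 N, if the wrist force passes 120 N, or if a joint passes its speed limit or range.

## Working session

There is one attempt and no reset: what is moved stays moved. The work goes in short steps, each a Python script; the robot and the scene stay as the last script left them, time stands still between calls to the robot, and variables do not carry over. Pictures are saved under pics/ and viewed, and the job is handed in when it is done.

```bash
ls; mkdir -p pics; cat > h.py <<'E'
import numpy as np, cv2
from scipy.spatial.transform import Rotation as R
from cell import robot, cams
def cam(n):
    if n=='wrist':
        p=np.array(robot.get_tcp_pos());q=robot.get_tcp_rot()
    d=cams.get_image(n)
    if n=='wrist':
        T=np.eye(4);T[:3,:3]=R.from_quat(q).as_matrix();T[:3,3]=p
        d['T']=T@np.array(d['tool_from_camera'])
    else:
        T=np.eye(4);T[:3,:3]=R.from_quat(d['orientation']).as_matrix();T[:3,3]=d['position'];d['T']=T
    d['f']=240/np.tan(np.radians(d['fov_y'])/2)
    d['n']=n
    return d
def rays(d,u,v):
    x=(np.asarray(u,float)-d['cx'])/d['f'];y=(np.asarray(v,float)-d['cy'])/d['f']
    if d['n']=='wrist':
        r=np.hypot(x,y)+1e-12;s=np.tan(np.minimum(r,1.5))/r;x=x*s;y=y*s
    return np.stack([x,y,np.ones_like(x)],-1)
def pts(d,u,v,z=None):
    u=np.asarray(u);v=np.asarray(v)
    if z is None: z=d['z_map'][v.astype(int),u.astype(int)]
    p=rays(d,u,v)*np.asarray(z)[...,None]
    return p@d['T'][:3,:3].T+d['T'][:3,3]
def cloud(d):
    v,u=np.mgrid[0:480,0:640]
    P=pts(d,u,v);P[d['z_map']<=0]=np.nan
    return P
def onplane(d,u,v,z):
    r=rays(d,u,v)@d['T'][:3,:3].T
    o=d['T'][:3,3];return o+r*((z-o[2])/r[...,2])[...,None]
def proj(d,P):
    c=(np.asarray(P)-d['T'][:3,3])@d['T'][:3,:3]
    x=c[...,0]/c[...,2];y=c[...,1]/c[...,2]
    if d['n']=='wrist':
        r=np.hypot(x,y)+1e-12;s=np.arctan(r)/r;x=x*s;y=y*s
    return np.stack([d['cx']+d['f']*x,d['cy']+d['f']*y],-1)
def save(d,name): cv2.imwrite('pics/'+name,d['frame'][:,:,::-1])
E
python3 - <<'E'
from h import *
for n in ['scene','side','wrist']:
    d=cam(n);save(d,n+'0.png');print(n,d['T'].round(3).tolist(),d['f'],d['cx'],d['cy'],(d['z_map']>0).mean())
print(robot.get_time(),robot.get_tcp_rot(),robot.get_contact_force())
E
```

```text
pics
scene [[0.087, 0.653, -0.752, 1611.286], [0.996, -0.062, 0.062, -64.407], [-0.006, -0.755, -0.656, 1068.144], [0.0, 0.0, 0.0, 1.0]] 597.5153084411547 317.1304699820589 237.29122813838796 0.99595703125
side [[-0.995, -0.077, 0.063, 462.017], [-0.097, 0.644, -0.759, 858.206], [0.018, -0.761, -0.648, 816.212], [0.0, 0.0, 0.0, 1.0]] 467.57106007245375 327.1267661043325 242.11920499381762 0.9959928385416666
wrist [[0.383, 0.894, 0.232, 173.639], [0.924, -0.37, -0.098, 604.602], [-0.002, 0.252, -0.968, 384.768], [0.0, 0.0, 0.0, 1.0]] 371.64829954431775 318.6200219677408 238.21331289251623 0.965390625
0.15 [ 0.69388365 -0.13775215  0.13756091 -0.69327254] [ 0.30520309  0.03573412 -0.94151401]
```

View pics/scene0.png

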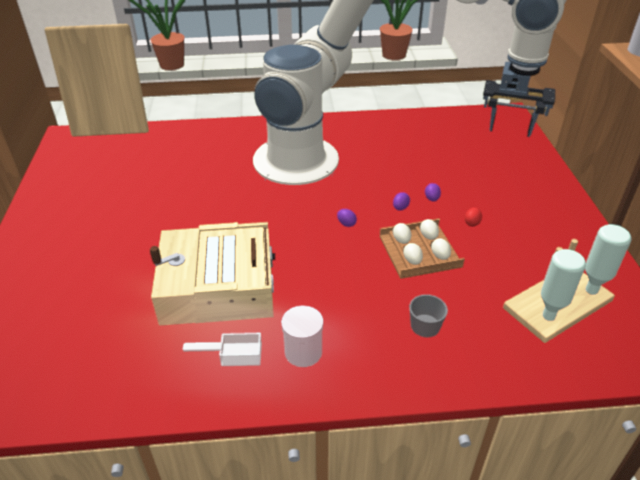

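View pics/side0.png

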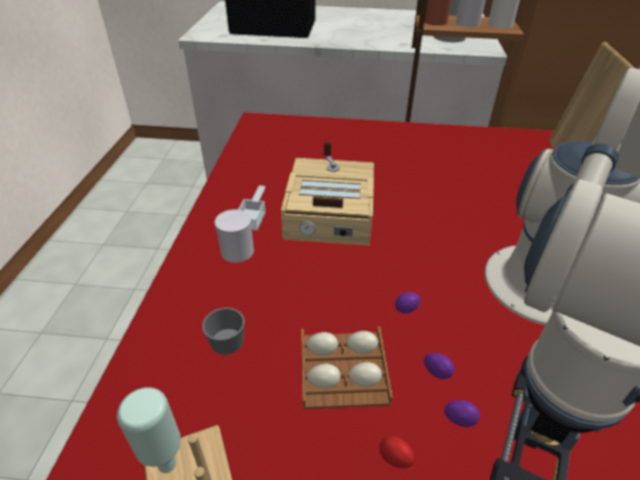

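View pics/wrist0.png

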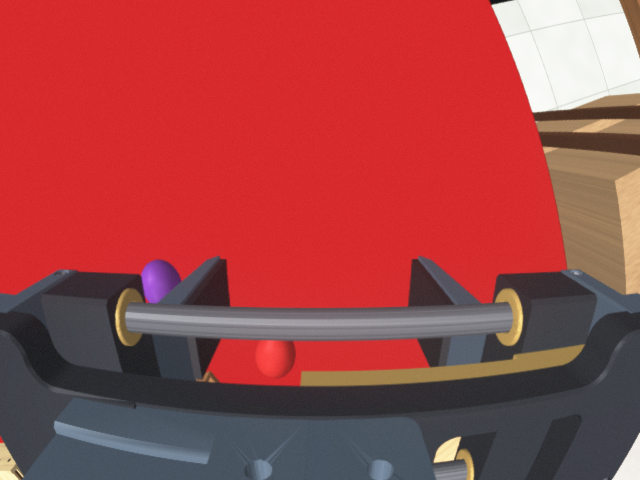

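Scene view: hatcher at about (213,272), with the crank knob at (156,256) and the pull bar at (253,253). The tray has four white eggs at (402,233), (429,229), (413,253) and (440,248). Possible mix-ups are the purple eggs at (347,217), (401,201) and (433,192) and the red one at (473,216); I choose the four white ones in the tray. Next I'll build a metric top view.

```bash
cat >> h.py <<'E'
def topview(ds,x0,x1,y0,y1,s=2.0):
    H=int((x1-x0)*s);W=int((y1-y0)*s)
    z=np.full((H,W),-1e3);c=np.zeros((H,W,3),np.uint8)
    for d in ds:
        P=cloud(d).reshape(-1,3);C=d['frame'].reshape(-1,3)
        m=np.isfinite(P[:,0]);P=P[m];C=C[m]
        i=((P[:,0]-x0)*s).astype(int);j=((P[:,1]-y0)*s).astype(int)
        m=(i>=0)&(i<H)&(j>=0)&(j<W)&(P[:,2]<260)
        for a,b,zz,cc in zip(i[m],j[m],P[m,2],C[m]):
            if zz>z[a,b]: z[a,b]=zz;c[a,b]=cc
    return z,c
E
python3 - <<'E'
from h import *
for n in ['scene','side']:
    d=cam(n); z,c=topview([d],350,800,-500,250,1)
    cv2.imwrite(f'pics/top_{n}.png',c[:,:,::-1])
    zz=np.clip(z,0,170)/170*255
    cv2.imwrite(f'pics/topz_{n}.png',cv2.applyColorMap(zz.astype(np.uint8),cv2.COLORMAP_JET))
    P=cloud(d)
    crop=d['frame'];
    np.savez(f'{n}.npz',P=P,frame=d['frame'])
a=cv2.imread('pics/scene0.png')
cv2.imwrite('pics/c1.png',np.hstack([cv2.resize(a[210:330,140:290],None,fx=2.6,fy=3,interpolation=3),cv2.resize(a[180:300,380:480],None,fx=3.9,fy=3,interpolation=3)]))
E
```

```text
(no output)
```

View pics/c1.png

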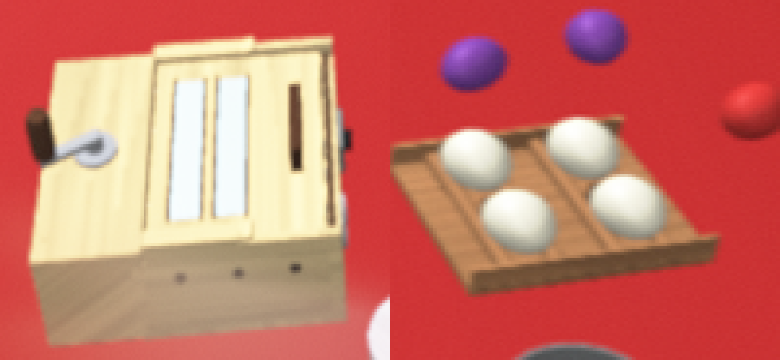

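View pics/top_scene.png

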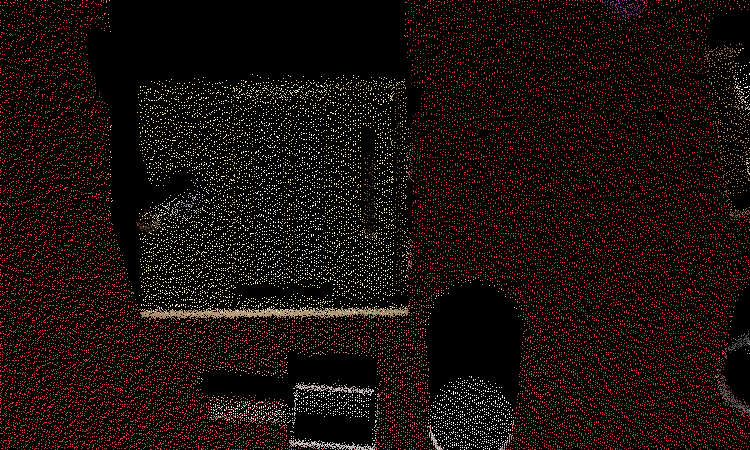

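View pics/topz_side.png

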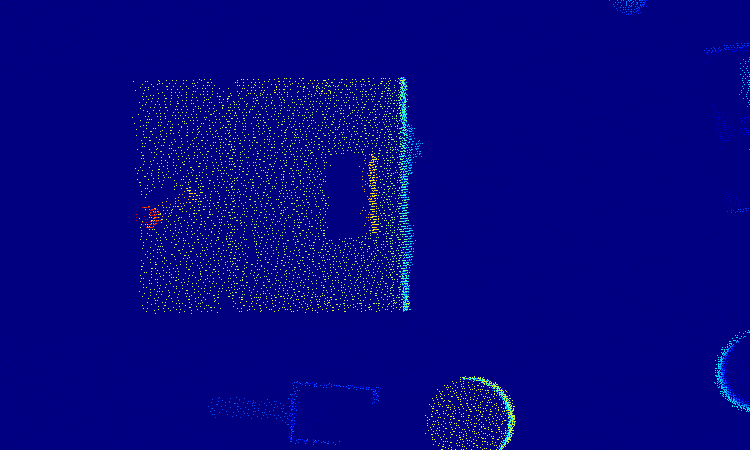

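```bash
python3 - <<'E'
from h import *
a=np.load('scene.npz');b=np.load('side.npz')
for nm,s in (('scene',a),('side',b)):
    P=s['P'].reshape(-1,3)
    m=np.isfinite(P[:,0])&(P[:,2]>20)&(P[:,2]<90)&(P[:,0]>400)&(P[:,0]<690)&(P[:,1]>-380)&(P[:,1]<-70)
    # counter check
    t=np.isfinite(P[:,0])&(abs(P[:,2])<8)&(P[:,0]>350)&(P[:,0]<800)&(abs(P[:,1])<500); print(nm,'table z',np.median(P[t,2]))
    Q=P[m]
    F=Q[abs(Q[:,1]+94)<8] ; F=F[(F[:,0]>440)&(F[:,0]<650)&(F[:,2]<70)]
    S=Q[(Q[:,0]>650)&(Q[:,1]<-105)&(Q[:,1]>-350)]
    for k,(G,i,j) in {'front':(F,0,1),'right':(S,1,0)}.items():
        if len(G)<50: print(k,len(G)); continue
        mm=np.ones(len(G),bool)
        for _ in range(4):
            c=np.polyfit(G[mm,i],G[mm,j],1);r=G[:,j]-np.polyval(c,G[:,i]);mm=abs(r)<2
        print(k,len(G),mm.sum(),c,np.arctan(c[0]))
    T=P[np.isfinite(P[:,0])&(P[:,2]>80)&(P[:,2]<112)&(P[:,0]>400)&(P[:,0]<690)&(P[:,1]>-380)&(P[:,1]<-70)]
    r=cv2.minAreaRect(T[:,:2].astype(np.float32));print('top rect',r)
    hz,e=np.histogram(T[:,2],np.arange(80,112,1));print(dict(zip(e,hz)))
    print('x pct',np.percentile(T[:,0],[.2,99.8]),'y',np.percentile(T[:,1],[.2,99.8]))
    kn=P[np.isfinite(P[:,0])&(P[:,2]>125)&(P[:,2]<170)&(P[:,0]>400)&(P[:,0]<690)&(P[:,1]>-420)&(P[:,1]<-260)]
    print('knob',kn.min(0),kn.max(0),np.median(kn,0)); top=kn[kn[:,2]>154];print(top.mean(0),top.min(0),top.max(0))
    br=P[np.isfinite(P[:,0])&(P[:,2]>113)&(P[:,2]<125)&(P[:,0]>450)&(P[:,0]<650)&(P[:,1]>-200)&(P[:,1]<-90)]
    print('bar',br.min(0),br.max(0),cv2.minAreaRect(br[:,:2].astype(np.float32)))
E
```

```text
scene table z 0.17404035904269222
front 103 71 [-5.04190667e-03 -8.79267801e+01] -0.005041863949241619
right 2272 1565 [-9.26374285e-03  6.61131147e+02] -0.009263477871925349
top rect ((546.3212280273438, -227.46311950683594), (244.54811096191406, 268.86126708984375), 0.5793832540512085)
{np.int64(80): np.int64(50), np.int64(81): np.int64(42), np.int64(82): np.int64(77), np.int64(83): np.int64(66), np.int64(84): np.int64(76), np.int64(85): np.int64(72), np.int64(86): np.int64(100), np.int64(87): np.int64(146), np.int64(88): np.int64(234), np.int64(89): np.int64(400), np.int64(90): np.int64(544), np.int64(91): np.int64(733), np.int64(92): np.int64(856), np.int64(93): np.int64(779), np.int64(94): np.int64(804), np.int64(95): np.int64(761), np.int64(96): np.int64(578), np.int64(97): np.int64(447), np.int64(98): np.int64(289), np.int64(99): np.int64(167), np.int64(100): np.int64(121), np.int64(101): np.int64(115), np.int64(102): np.int64(110), np.int64(103): np.int64(82), np.int64(104): np.int64(91), np.int64(105): np.int64(39), np.int64(106): np.int64(24), np.int64(107): np.int64(11), n
[... 1553 characters left out ...]
int64(105): np.int64(52), np.int64(106): np.int64(33), np.int64(107): np.int64(18), np.int64(108): np.int64(12), np.int64(109): np.int64(12), np.int64(110): np.int64(13)}
x pct [428.50809597 661.58044339] y [-361.7757008   -91.85368197]
knob [ 556.84915604 -363.95420682  125.28869349] [ 577.87197628 -336.69798447  161.02260923] [ 567.2840757  -346.91362494  144.90598499]
[ 567.58445486 -350.85274746  157.2940483 ] [ 559.77111111 -363.95420682  154.26695997] [ 575.35680163 -340.90253199  161.02260923]
bar [ 504.80759517 -140.00553282  113.01094048] [ 583.48580735 -121.56336024  121.94935041] ((544.1453857421875, -130.93063354492188), (18.411216735839844, 78.70753479003906), 89.73143005371094)
```

```bash
cat >> h.py <<'E'
def ori(yaw):
    """tool pointing down; tool z (jaw axis) at angle yaw in world xy"""
    z=np.array([np.cos(yaw),np.sin(yaw),0]);y=np.array([0,0,-1.]);x=np.cross(y,z)
    return R.from_matrix(np.stack([x,y,z],1)).as_quat()
E
python3 - <<'E'
from h import *
print(R.from_quat(robot.get_tcp_rot()).as_matrix().round(2))
d=cam('wrist');print(np.array(d['tool_from_camera']).round(2))
for yaw in (np.pi/2,-np.pi/2,0,np.pi):
  for p in ([546,-130,260],[546,-300,260],[480,260,260],[520,60,150]):
    print(round(yaw,2),p,np.round(robot.solve_ik(p,ori(yaw)),2))
E
```

```text
[[ 0.92 -0.    0.38]
 [-0.38 -0.    0.92]
 [-0.   -1.   -0.  ]]
[[   0.      0.97    0.25  -70.38]
 [   0.     -0.25    0.97 -187.95]
 [   1.     -0.     -0.      0.25]
 [   0.      0.      0.      1.  ]]
1.57 [546, -130, 260] [-0.34  0.35  1.41 -0.    1.38 -1.91]
1.57 [546, -300, 260] [-0.6   0.44  1.26 -0.    1.44 -2.17]
1.57 [480, 260, 260] [ 0.39  0.32  1.45 -0.    1.37 -1.18]
1.57 [520, 60, 150] [ 0.    0.41  1.65 -0.    1.08 -1.57]
-1.57 [546, -130, 260] [-0.34  0.35  1.41 -0.    1.38  1.23]
-1.57 [546, -300, 260] [-0.6   0.44  1.26 -0.    1.44  0.97]
-1.57 [480, 260, 260] [ 0.39  0.32  1.45 -0.    1.37  1.96]
-1.57 [520, 60, 150] [ 0.    0.41  1.65 -0.    1.08  1.57]
0 [546, -130, 260] [-0.34  0.35  1.41 -0.    1.38 -0.34]
0 [546, -300, 260] [-0.6   0.44  1.26 -0.    1.44 -0.6 ]
0 [480, 260, 260] [ 0.39  0.32  1.45 -0.    1.37  0.39]
0 [520, 60, 150] [ 0.    0.41  1.65 -0.    1.08  0.  ]
3.14 [546, -130, 260] [-0.34  0.35  1.41 -0.    1.38  2.8 ]
3.14 [546, -300, 260] [-0.6   0.44  1.26 -0.    1.44  2.54]
3.14 [480, 260, 260] [ 0.39  0.32  1.45 -0.    1.37 -2.75]Traceback (most recent call last):
  File "<stdin>", line 6, in <module>
    return _wrapfunc(a, 'round', decimals=decimals, out=out)
    return _wrapit(obj, method, *args, **kwds)
    result = getattr(arr, method)(*args, **kwds)
TypeError: unsupported operand type(s) for *: 'NoneType' and 'float'
```

```bash
python3 - <<'E'
from h import *
robot.goto([380,270,300],ori(-np.pi/2)); d=cam('wrist');save(d,'w_tray.png');np.savez('w_tray.npz',**{k:v for k,v in d.items()})
robot.goto([400,-130,300],ori(-np.pi/2)); d=cam('wrist');save(d,'w_h1.png');np.savez('w_h1.npz',**d)
robot.goto([400,-250,300],ori(-np.pi/2)); d=cam('wrist');save(d,'w_h2.png');np.savez('w_h2.npz',**d)
print(robot.get_time())
E
```

```text
4.425
```

View pics/w_h1.png

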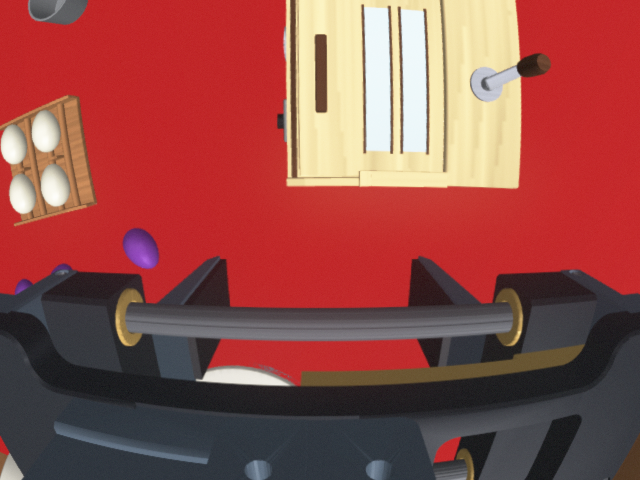

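View pics/w_h2.png

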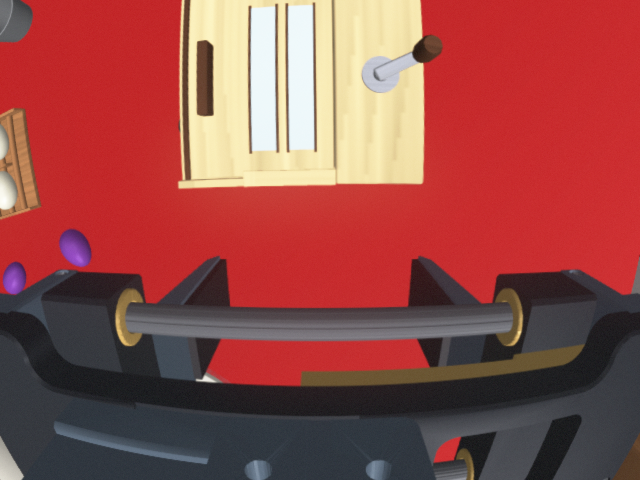

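View pics/w_tray.png

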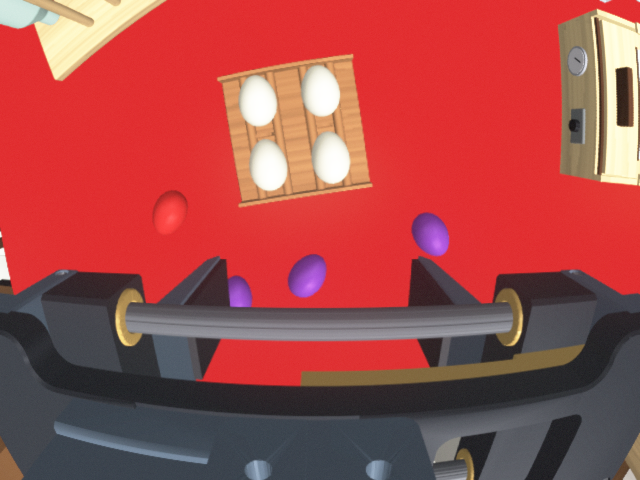

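The wrist views show the box with the bar at (321,74)/(205,78), the crank hub at (487,84)/(380,74) and the knob at (535,66)/(428,48). The tray has four white eggs. I'll zoom in for accurate points.

```bash
python3 - <<'E'
import cv2,numpy as np
a=cv2.imread('pics/w_h1.png');b=cv2.imread('pics/w_h2.png')
A=cv2.resize(a[0:200,270:400],None,fx=3,fy=3,interpolation=cv2.INTER_CUBIC);B=cv2.resize(b[0:200,165:295],None,fx=3,fy=3,interpolation=cv2.INTER_CUBIC)
cv2.imwrite('pics/z1.png',np.hstack([A,B]))
E
```

```text
(no output)
```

View pics/z1.png

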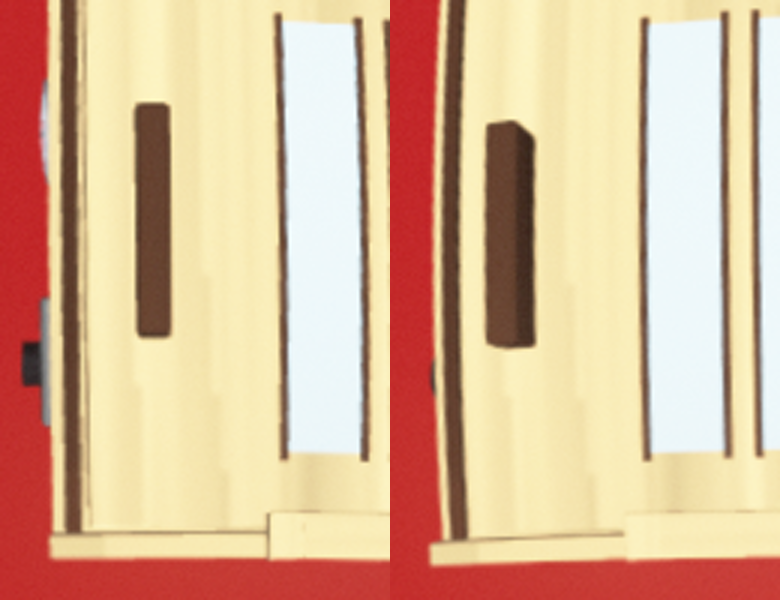

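```bash
python3 - <<'E'
from h import *
def ld(n): d=dict(np.load(n,allow_pickle=True)); d={k:(v.item() if v.ndim==0 else v) for k,v in d.items()}; return d
d1=ld('w_h1.npz');d2=ld('w_h2.npz')
def tri(a,b):
    A=[];
    M=np.zeros((3,3));w=np.zeros(3)
    for d,uv in((d1,a),(d2,b)):
        r=rays(d,*np.array(uv,float))@d['T'][:3,:3].T;r/=np.linalg.norm(r);Q=np.eye(3)-np.outer(r,r);M+=Q;w+=Q@d['T'][:3,3]
    return np.linalg.solve(M,w)
B1=[(270+135/3,103/3),(270+170/3,103/3),(270+137.5/3,337/3),(270+171/3,337/3)]
B2=[(165+97/3,122/3),(165+126/3,121/3),(165+98/3,346/3),(165+128/3,348/3)]
for a,b in zip(B1,B2): print('tri',tri(a,b).round(1),onplane(d1,*map(np.float64,a),118.).round(1),onplane(d2,*map(np.float64,b),118.).round(1))
for nm,a,b in [('lipfront near',(270+64/3,533/3),(165+56/3,540/3)),('liprear near',(270+82/3,533/3),(165+76/3,540/3))]:
    print(nm,tri(a,b).round(1),onplane(d1,*map(np.float64,a),89.).round(1),onplane(d2,*map(np.float64,b),89.).round(1))
for nm,a,b,z in [('cheek corner',(270+49/3,558/3),(165+41/3,565/3),98.5),('flange corner',(270+269/3,560/3),(165+237/3,562/3),105.),('boxrear corner',(519,188),(423.5,183.5),96.)]:
    print(nm,tri(a,b).round(1),onplane(d1,*map(np.float64,a),z).round(1),onplane(d2,*map(np.float64,b),z).round(1))
print('knob top',tri((547,64),(433,44)))
E
```

```text
tri [ 584.  -125.8  116.4] [ 583.3 -125.9  118. ] [ 583.8 -126.4  118. ]
tri [ 582.6 -137.4  119.6] [ 583.4 -137.4  118. ] [ 582.9 -136.9  118. ]
tri [ 503.4 -126.7  115.5] [ 502.6 -126.7  118. ] [ 503.9 -127.5  118. ]
tri [ 502.7 -137.7  116. ] [ 502.6 -137.6  118. ] [ 502.5 -138.3  118. ]
lipfront near [ 435.3 -100.4   93.7] [ 434.8 -100.    89. ] [435.  -98.6  89. ]
liprear near [ 434.7 -106.5   88.3] [ 434.7 -106.5   89. ] [ 434.7 -106.7   89. ]
cheek corner [426.8 -95.3  97.6] [426.9 -95.3  98.5] [426.9 -95.6  98.5]
flange corner [ 426.9 -171.9  105.4] [ 427. -172.  105.] [ 426.7 -171.9  105. ]
boxrear corner [ 430.3 -363.3   97.5] [ 430.  -364.2   96. ] [ 430.2 -363.8   96. ]
knob top [ 563.08599804 -350.07373393  170.23716929]
```

```bash
python3 - <<'E'
from h import *
def ld(n): d=dict(np.load(n,allow_pickle=True)); return {k:(v.item() if v.ndim==0 else v) for k,v in d.items()}
d=ld('w_tray.npz')
for n,u,v,z in [('TL',220,79,31),('TR',352,56,31),('BR',371,185,31),('BL',240,205,31),('e',258,101,37.7),('e',321,91,37.7),('e',269,165,37.7),('e',331,158,37.7),('purple',431,234,20),('p2',308,275,20),('red',170,212,20)]:
    print(n,onplane(d,np.float64(u),np.float64(v),float(z)).round(1))
P=cloud(d)
for u,v in[(258,101),(321,91),(269,165),(331,158)]: print(P[v,u].round(1), P[v-3:v+4,u-3:u+4,2].mean())
print(P[56:60,300:310,2].mean(),'purple',P[234,431])
E
```

```text
TL [535.7 392.3  31. ]
TR [561.1 229.6  31. ]
BR [400.2 205.2  31. ]
BL [375.3 369.5  31. ]
e [504.1 343.   37.7]
e [515.  267.3  37.7]
e [425.4 330.3  37.7]
e [433.4 255.3  37.7]
purple [334.9 119.7  20. ]
p2 [278.  284.4  20. ]
red [365.6 471.   20. ]
[501.6 339.5  59.4] 60.099867268341264
[511.7 267.5  61.3] 60.647650410575594
[426.6 327.6  58.4] 60.102084126037674
[434.3 256.   59.8] 60.52288299409751
0.5157949156959774 purple [341.24079964 127.95873297  45.58282505]
```

```bash
cat >> h.py <<'E'
HO=np.array([545.0,-188.0]);HY=-np.pi/2+0.012
def hat(x,y,z=0):
    c,s=np.cos(HY),np.sin(HY);return np.array([HO[0]+c*x-s*y,HO[1]+s*x+c*y,z])
def st(m=''): print(m,'t',round(robot.get_time(),2),'tcp',np.round(robot.get_tcp_pos(),1),'F',np.round(robot.get_contact_force(),1),'M',np.round(robot.get_wrist_torque(),2),'w',round(robot.get_gripper_width(),3))
E
python3 - <<'E'
from h import *
q=ori(HY)
robot.grip(0.45)
robot.goto([543.2,-132,160],q);st()
print(robot.move_linear([543.2,-132,103],velocity=60,force_limit=8));st()
robot.grip(0.0,35);st('gripped')
d=cam('side');save(d,'s1.png');d=cam('wrist');save(d,'w1.png')
E
```

```text
t 6.23 tcp [ 543.2 -132.8  160.8] F [0.1 0.2 0.4] M [-0.06  0.13  0.04] w 0.45
False
 t 7.33 tcp [ 543.5 -132.1  103.3] F [ 0.1 -0.5  0.1] M [-0.03  0.16  0.01] w 0.45
gripped t 8.07 tcp [ 543.2 -132.   103. ] F [ 0.5  0.1 -0.9] M [-0.04  0.15  0.02] w 0.002
```

View pics/s1.png

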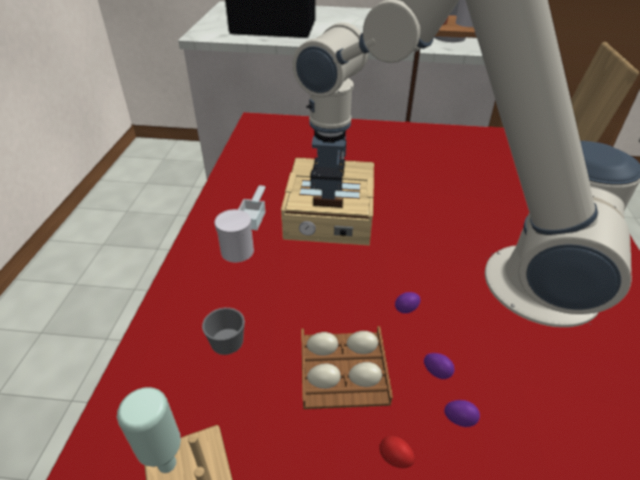

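```bash
python3 - <<'E'
import cv2
a=cv2.imread('pics/s1.png');cv2.imwrite('pics/s1z.png',cv2.resize(a[120:260,260:400],None,fx=4,fy=4,interpolation=2))
E
```

```text
(no output)
```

View pics/s1z.png

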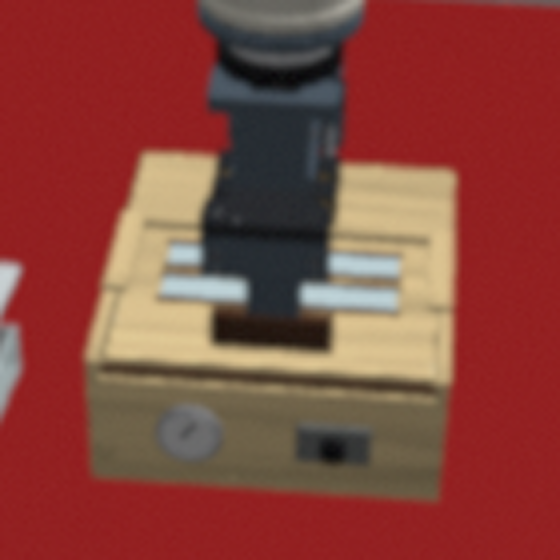

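View pics/w1.png

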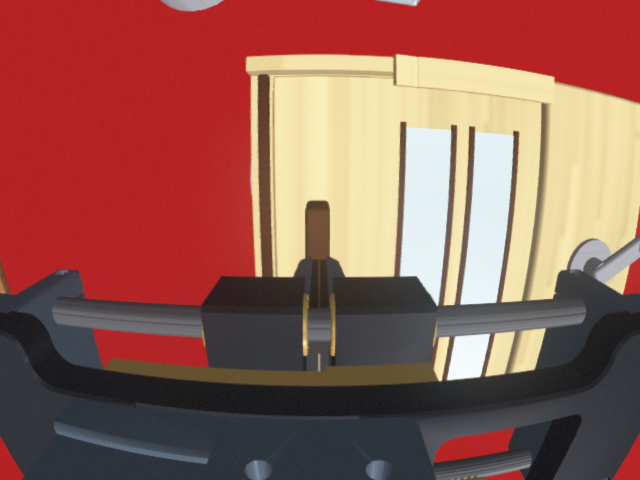

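```bash
python3 - <<'E'
from h import *
st()
d=cam('scene');save(d,'sc1.png')
a=cv2.imread('pics/w1.png')[180:380,220:420];b=d['frame'][150:290,190:330,::-1]
cv2.imwrite('pics/z2.png',np.hstack([cv2.resize(a,(400,400),interpolation=2),cv2.resize(b,(400,400),interpolation=2)]))
E
```

```text
t 8.18 tcp [ 543.2 -132.   103. ] F [-0.3  1.4  0.4] M [-0.06  0.18  0.01] w 0.011
```

View pics/z2.png

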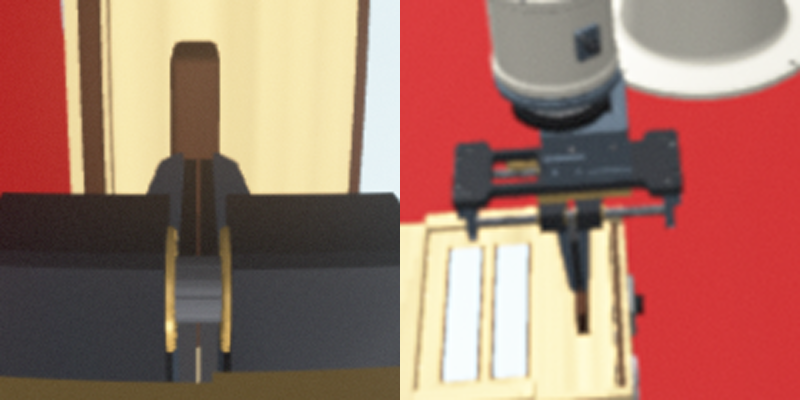

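```bash
python3 - <<'E'
from h import *
d=cam('wrist');P=cloud(d)
for u,v in [(318,215),(318,240),(303,265),(303,275),(306,268),(332,265),(280,150)]: print((u,v),P[v-1:v+2,u-1:u+2].reshape(-1,3).mean(0).round(1))
s=cam('scene');P=cloud(s)
# column through finger
for v in range(200,270,4):
    u=int(190+ (575+ (v-210)*0.15-400)*140/400); print(v,u,P[v,u].round(0),s['frame'][v,u])
E
```

```text
(318, 215) [ 581.1 -131.3  118.7]
(318, 240) [ 568.8 -131.4  118.6]
(303, 265) [ 561.2 -124.8  133.7]
(303, 275) [ 561.1 -125.3  146.1]
(306, 268) [ 561.3 -126.3  137.9]
(332, 265) [ 561.3 -137.8  133.5]
(280, 150) [ 611.1 -110.7   92.3]
200 250 [ 579. -124.  286.] [62 71 78]
204 250 [ 568. -126.  267.] [ 85  96 107]
208 251 [ 569. -124.  257.] [62 70 80]
212 251 [ 572. -125.  248.] [58 67 75]
216 251 [ 570. -126.  236.] [43 42 40]
220 251 [ 569. -127.  223.] [112  71  66]
224 251 [ 583. -127.  223.] [118 109  95]
228 252 [ 582. -126.  210.] [41 40 40]
232 252 [ 553. -128.  174.] [65 67 73]
236 252 [nan nan nan] [44 48 53]
240 252 [ 563. -130.  158.] [36 39 43]
244 253 [ 561. -128.  144.] [46 51 57]
248 253 [ 558. -129.  129.] [37 40 46]
252 253 [ 561. -130.  119.] [88 63 50]
256 253 [ 573. -130.  118.] [104  70  51]
260 253 [ 585. -131.  116.] [63 43 34]
264 254 [ 587. -129.  105.] [50 35 29]
268 254 [ 589. -130.   94.] [255 249 205]
```

```bash
python3 - <<'E'
from h import *
def ld(n): d=dict(np.load(n,allow_pickle=True)); return {k:(v.item() if v.ndim==0 else v) for k,v in d.items()}
d=ld('w_h1.npz');P=cloud(d)
for (u,v) in [(222,262),(220,265),(215,268),(225,270),(225,290),(225,310),(226,330),(226,350),(210,275),(195,300)]: print((u,v),P[v,u].round(1)-[400,-130,300],d['frame'][v,u])
d=cam('wrist');P=cloud(d)
for (u,v) in [(302,255),(302,257),(302,259),(302,261),(302,263),(318,257),(318,260),(318,265),(318,275),(318,285)]: print((u,v),P[v,u].round(1)-[543.2,-132,103],d['frame'][v,u])
E
```

```text
(222, 262) [16.8 47.1 22.4] [55 29 33]
(220, 265) [16.9 46.8 27.1] [54 28 34]
(215, 268) [17.2 47.8 32.4] [52 26 26]
(225, 270) [11.8 46.6 19.8] [60 36 37]
(225, 290) [ 3.4 46.  25.2] [55 38 40]
(225, 310) [ 34.3  22.7 110.7] [67 60 64]
(226, 330) [ 30.7  22.  113.9] [115 113 119]
(226, 350) [-235.2  144.8 -298.6] [189  41  44]
(210, 275) [16.7 48.  40.3] [50 26 29]
(195, 300) [17.1 46.  67.9] [48 33 38]
(302, 255) [10.2  9.4 -9.7] [240 222 166]
(302, 257) [  8.6   9.4 -10.7] [238 220 163]
(302, 259) [18.6  7.9 23.6] [168 148 114]
(302, 261) [18.   7.9 24.8] [74 68 67]
(302, 263) [18.   7.8 27.9] [74 68 67]
(318, 257) [17.1  0.5 15.5] [111  78  58]
(318, 260) [15.4  0.5 15.2] [89 65 51]
(318, 265) [12.9  0.5 15.3] [89 63 48]
(318, 275) [ 7.6  0.4 15.3] [88 64 49]
(318, 285) [ 2.3  0.3 15.3] [81 57 44]
```

The fingertips sit about 20 mm behind the reported TCP, where the text puts them 8 mm ahead. Both the wrist and scene depth agree, and the jaws shut above the bar without touching it. I'll use the measured tip offset: reopen and go lower under force guard.

```bash
python3 - <<'E'
from h import *
robot.move_linear([543.2,-132,125],velocity=80)
robot.grip(0.45)
print(robot.move_linear([543.2,-132,90],velocity=60,force_limit=6),robot.move_linear([543.2,-132,75],velocity=20,force_limit=5));st()
d=cam('wrist');save(d,'w2.png');P=cloud(d)
robot.grip(0.0,35);st('gripped')
d=cam('wrist');save(d,'w3.png')
a=cv2.imread('pics/w2.png')[130:330,160:460];b=cv2.imread('pics/w3.png')[130:330,160:460]
cv2.imwrite('pics/z3.png',np.hstack([cv2.resize(a,(400,300)),cv2.resize(b,(400,300))]))
E
```

```text
False True
 t 10.98 tcp [ 543.  -131.9   75.7] F [0.1 0.7 7.8] M [-0.07  0.34  0.03] w 0.449
gripped t 11.59 tcp [ 543.1 -131.9   75.7] F [0.5 0.4 6.6] M [ 0.09  0.11 -0.08] w 0.128
```

View pics/z3.png

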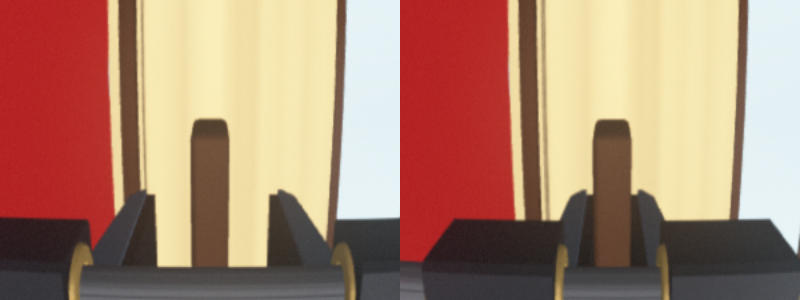

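Gripped: width 0.128 (about 12 mm). The tips touched the lid at TCP z 75.7, so the real tip offset is about +16 mm. Now lift and draw.

```bash
python3 - <<'E'
from h import *
p=np.array(robot.get_tcp_pos());z0=75.7
robot.move_linear([p[0],p[1],z0+7.3],velocity=15);st('lifted')
ax=hat(-1,0)-hat(0,0)
b=np.array([p[0],p[1],z0+7.3])
for s in (8,16,30):
    r=robot.move_linear(b+ax*s,velocity=30,force_limit=15);st(str((s,r)))
    if r: break
save(cam('side'),'s3.png')
a=cv2.imread('pics/s3.png');cv2.imwrite('pics/s3z.png',cv2.resize(a[120:260,260:400],None,fx=4,fy=4,interpolation=2))
E
```

```text
lifted t 12.3 tcp [ 542.9 -131.9   82.6] F [  1.3  -2.9 -11.2] M [ 0.12 -0.18 -0.02] w 0.132
(8, False) t 12.72 tcp [ 542.7 -123.7   82.8] F [  0.   -0.9 -12.1] M [ 0.48 -0.02  0.06] w 0.13
(16, False) t 13.13 tcp [ 542.8 -115.8   82.9] F [  0.5  -2.1 -12.4] M [ 0.56  0.04 -0.01] w 0.128
(30, False) t 13.75 tcp [ 542.8 -101.8   83. ] F [ 1.1 -0.5 -9.5] M [ 0.71  0.07 -0.02] w 0.129
```

View pics/s3z.png

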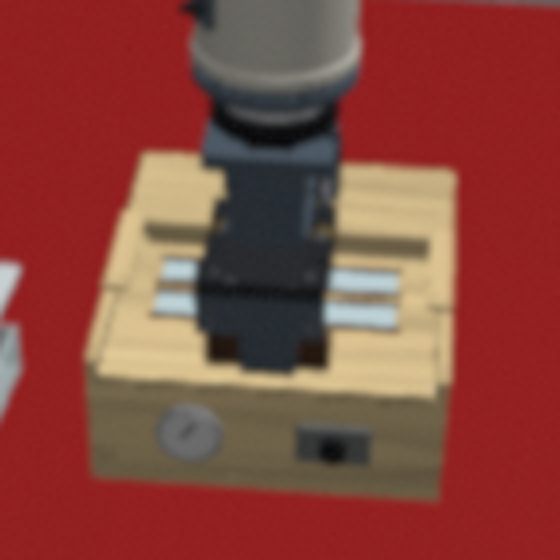

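```bash
python3 - <<'E'
from h import *
p=np.array([543.0,-131.9,83.0]);ax=hat(-1,0)-hat(0,0)
q=robot.get_tcp_rot()
print(robot.solve_ik([525,115,-8],q),robot.solve_ik([525,115,-15],q))
r=robot.move_linear(p+ax*116,velocity=60,force_limit=20);st(str(r))
if not r:
    b=p+ax*116
    r=robot.move_linear(b+[0,0,60],velocity=60,force_limit=20);st(str(r))
    robot.move_linear([525,115,143],velocity=150);st()
    save(cam('side'),'s4.png')
    robot.move_linear([525,115,10],velocity=100,force_limit=15);st()
    print(robot.move_linear([525,115,-14],velocity=15,force_limit=4));st()
E
```

```text
[1.03879591e-01 6.63050871e-01 1.75222576e+00 1.39015974e-03
 7.27380257e-01 1.66182461e+00] [1.03879591e-01 6.75124139e-01 1.75555400e+00 1.41480405e-03
 7.11978759e-01 1.66179184e+00]
False t 15.38 tcp [541.6 -16.2  83. ] F [ 0.1  0.6 -2.4] M [0.06 0.13 0.02] w 0.128
False t 16.53 tcp [541.4 -15.9 142.6] F [-0.4 -0.2 -2.7] M [0.07 0.17 0.04] w 0.132
 t 17.57 tcp [525.1 114.4 143. ] F [ 0.5 -0.4 -2.9] M [ 0.08  0.15 -0.01] w 0.131
 t 19.1 tcp [525.3 115.1  10.5] F [ 0.2  0.1 -1.9] M [0.07 0.17 0.02] w 0.126
True
 t 20.23 tcp [524.9 115.   -8.3] F [-1.3 -0.2  7.6] M [-0.11  0.21  0.06] w 0.128
```

View pics/s4.png

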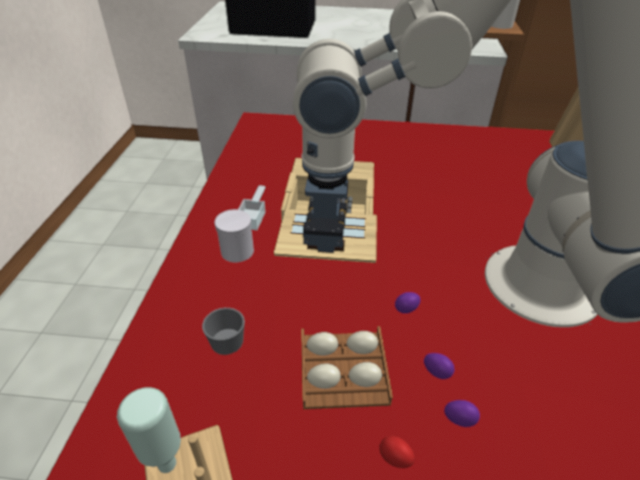

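```bash
cat >> h.py <<'E'
def eggs(d,name=None):
    P=cloud(d);F=d['frame'].astype(int)
    m=(F.min(2)>120)&(F.max(2)-F.min(2)<60)&(P[...,2]>25)&(P[...,2]<75)&(P[...,0]>350)&(P[...,0]<620)&(P[...,1]>150)&(P[...,1]<430)
    m[260:]=False
    n,l,s,c=cv2.connectedComponentsWithStats(m.astype(np.uint8))
    out=[]
    for i in range(1,n):
        if s[i,4]<150: continue
        mm=(l==i);u,v=c[i]
        p1=onplane(d,u,v,37.7)
        Q=P[mm];Q=Q[Q[:,2]>50];p2=Q.mean(0)
        ev=cv2.PCACompute2(onplane(d,np.nonzero(mm)[1].astype(float),np.nonzero(mm)[0].astype(float),37.7)[:,:2].astype(np.float32),None)[1][0]
        out.append((p1[:2],p2[:2],np.percentile(Q[:,2],97),np.arctan(ev[1]/ev[0]),s[i,4]))
    return out
E
python3 - <<'E'
from h import *
robot.grip(0.5);st()
robot.move_linear([525,115,80],velocity=150)
robot.goto([380,270,300],ori(-np.pi/2)); d=cam('wrist');save(d,'w_t2.png')
for e in eggs(d): print(e)
robot.goto([380,290,230],ori(-np.pi/2+.148)); d=cam('wrist');save(d,'w_t3.png')
for e in eggs(d): print(e)
E
```

```text
t 20.92 tcp [525.3 115.4  -8.3] F [0.4 4.8 6.5] M [0.82 0.08 0.06] w 0.503
(array([514.99732713, 268.4242491 ]), array([513.48165134, 268.64025726]), np.float64(61.090466474184254), np.float32(0.15067968), np.int32(1522))
(array([504.22726755, 344.05980727]), array([503.0509543 , 342.94794836]), np.float64(60.875728359235), np.float32(0.16192785), np.int32(1502))
(array([434.08025253, 256.18719394]), array([433.87948198, 256.50367282]), np.float64(61.001978908798876), np.float32(0.14316307), np.int32(1511))
(array([425.33862685, 331.88718259]), array([425.38166808, 330.98337962]), np.float64(61.03166051434955), np.float32(0.12927085), np.int32(1512))
(array([504.49025034, 344.04739651]), array([502.90761196, 343.34596022]), np.float64(60.94405087568325), np.float32(0.16180629), np.int32(2127))
(array([515.33380238, 268.48880019]), array([513.43078582, 269.40076714]), np.float64(60.974444397018814), np.float32(0.13062711), np.int32(2094))
(array([425.51758583, 331.99075651]), array([425.45033801, 331.46712365]), np.float64(61.15267806511946), np.float32(0.1390689), np.int32(2138))
(array([434.29387961, 255.99406309]), array([434.01644068, 257.19166041]), np.float64(61.03527607288762), np.float32(0.13167524), np.int32(2093))
```

View pics/w_t3.png

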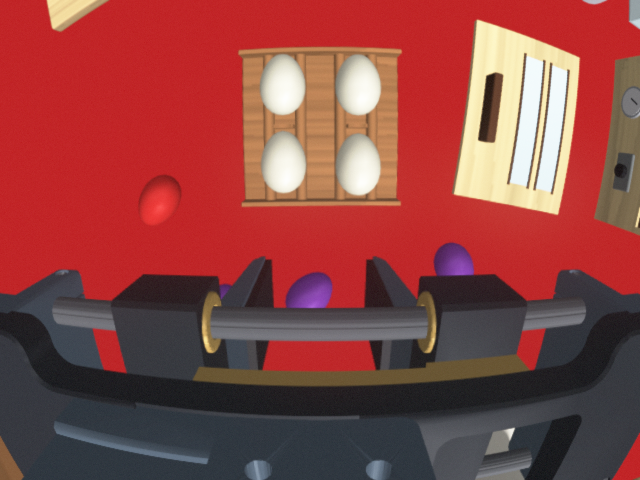

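The tray view shows four white eggs at (283,85), (358,85), (283,162) and (358,165), and the lid flat on the counter. The white cluster matches the description and the purple and red ones are outside the tray. Picking the first egg.

```bash
cat >> h.py <<'E'
TY=-np.pi/2+.148
def pick(x,y,yaw=TY,z=6.5):
    q=ori(yaw)
    robot.grip(0.70)
    robot.goto([x,y,110],q)
    r=robot.move_linear([x,y,z+25],velocity=80,force_limit=6)
    if not r: r=robot.move_linear([x,y,z],velocity=40,force_limit=4)
    st('down %s'%r)
    if r:
        robot.move_linear([x,y,110],velocity=60); return False
    robot.grip(0.3,14);st('grip')
    robot.move_linear([x,y,z+12],velocity=30)
    robot.move_linear([x,y,150],velocity=120);st('up')
    return True
E
python3 - <<'E'
from h import *
pick(434.1,256.3)
save(cam('side'),'s5.png');save(cam('wrist'),'w5.png')
E
```

```text
down False t 26.31 tcp [434.1 256.3   6.5] F [-0.8 -0.  -0.1] M [-0.08  0.12  0.06] w 0.7
grip t 26.73 tcp [434.3 256.5   6.7] F [-1.1  2.8  2.3] M [0.48 0.29 0.01] w 0.495
up t 28.53 tcp [433.7 256.1 149.4] F [ 0.2  0.6 -0.1] M [-0.02  0.15  0.06] w 0.501
```

View pics/w5.png

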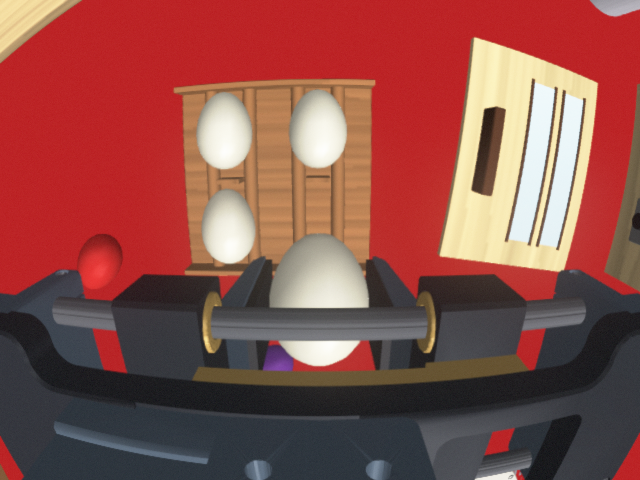

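View pics/s5.png

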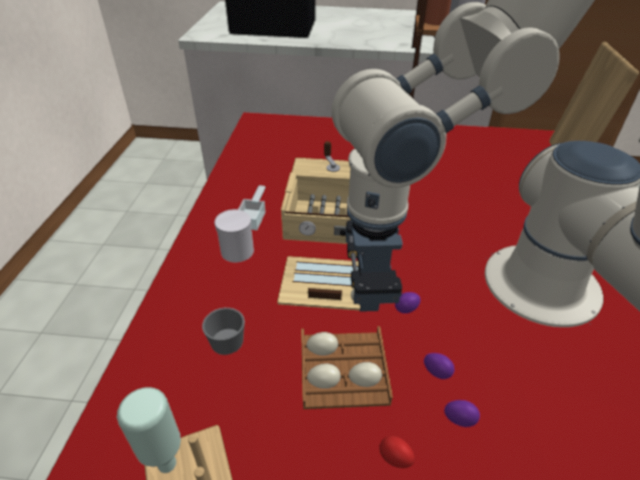

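```bash
python3 - <<'E'
from h import *
robot.goto(hat(110,0,240),ori(HY+np.pi/2));st()
d=cam('wrist');save(d,'w6.png')
im=d['frame'][:,:,::-1].copy()
for x,y,z in [(-80,21,35),(80,21,35),(-80,55,35),(80,55,35),(-80,-21,35),(80,-21,35),(-80,-55,35),(80,-55,35),(-84.5,-109,89),(-84.5,109,89),(-94,-117,98.5),(-94,117,98.5)]:
    u,v=proj(d,hat(x,y,z)); cv2.circle(im,(int(round(u)),int(round(v))),3,(255,0,0),1)
for x in(-40,40):
  for y in(-38,38):
    u,v=proj(d,hat(x,y,35.)); cv2.circle(im,(int(round(u)),int(round(v))),3,(0,160,0),1)
cv2.imwrite('pics/w6m.png',im)
E
```

```text
t 30.82 tcp [ 546.5 -297.3  239.9] F [ 0.1  0.5 -1.2] M [-0.11  0.06 -0.03] w 0.497
```

View pics/w6m.png

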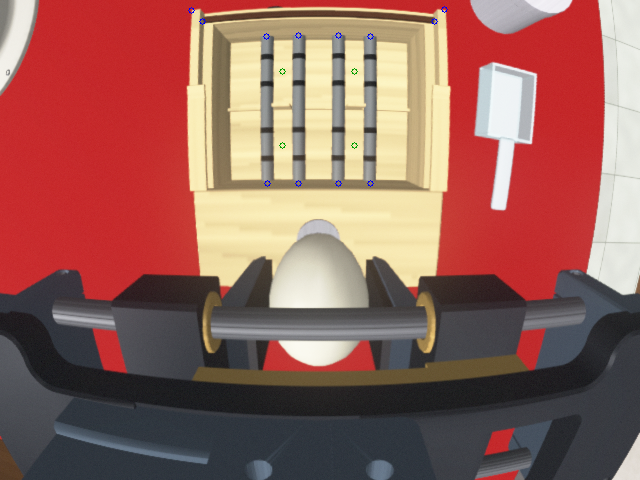

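```bash
cat >> h.py <<'E'
BAYS=[(-40,38),(40,38),(-40,-38),(40,-38)]
def place(b,flip=False):
    x,y=BAYS[b];q=ori(HY+np.pi/2)
    robot.goto(hat(x,y,130),q)
    robot.move_linear(hat(x,y,34),velocity=90,force_limit=10)
    robot.pause(0.15)
    r=robot.move_linear(hat(x,y,19.5),velocity=10,force_limit=2.5);st('touch %s'%r)
    robot.grip(0.60);st('open')
    robot.move_linear(hat(x,y,60),velocity=40,force_limit=10)
    robot.move_linear(hat(x,y,130),velocity=150);st('up')
E
python3 - <<'E'
from h import *
place(1)
robot.goto(hat(110,0,240),ori(HY+np.pi/2))
d=cam('wrist');save(d,'w7.png')
E
```

```text
touch True t 33.93 tcp [ 583.5 -227.6   21.9] F [-1.2 -0.4  7.3] M [-0.03  0.07  0.07] w 0.498
open t 34.31 tcp [ 583.  -227.3   21.3] F [-0.  -0.5 -0.6] M [-0.06  0.01  0.01] w 0.604
up t 36.04 tcp [ 583.1 -227.4  129.3] F [-0.3 -0.5 -0.2] M [-0.11  0.03  0.04] w 0.599
```

View pics/w7.png

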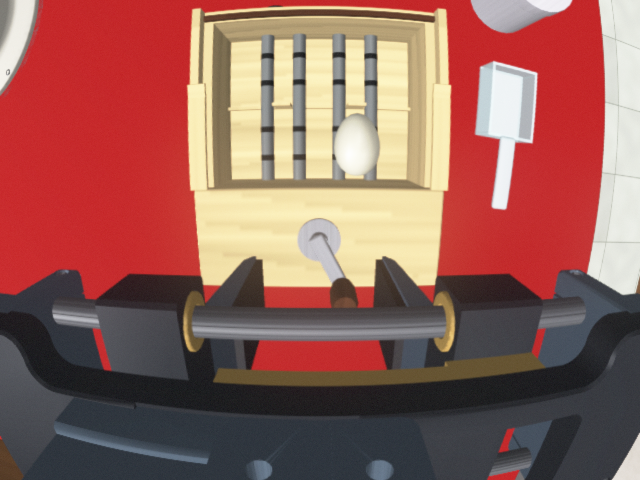

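```bash
cat > cyc.py <<'E'
from h import *
import sys
def cyc(b,k=0):
    robot.goto([380,290,230],ori(TY));d=cam('wrist');save(d,'tray_b%d.png'%b)
    E=eggs(d);E=sorted(E,key=lambda e:e[0][0])
    for e in E: print(e[0].round(1),e[1].round(1),round(e[2],1),round(float(e[3]),3))
    e=E[k];a=float(np.median([x[3] for x in E]))
    p=(e[0]+e[1])/2
    if not 58<e[2]<63: print('odd height');return False
    if not pick(p[0],p[1],-np.pi/2+a): return False
    w=robot.get_gripper_width()
    if not .46<w<.54: print('bad width',w); return False
    place(b);return True
cyc(int(sys.argv[1]),int(sys.argv[2]))
robot.goto(hat(110,0,240),ori(HY+np.pi/2));save(cam('wrist'),'after_b%s.png'%sys.argv[1])
E
python3 cyc.py 3 0
```

```text
[425.3 331.8] [425.6 331.3] 61.2 0.138
[504.3 343.8] [502.9 343.3] 61.0 0.152
[515.1 268.4] [513.5 269.2] 61.1 0.125
down False t 41.89 tcp [425.5 331.6   6.5] F [ 0.2 -0.  -0.7] M [-0.05  0.13  0.01] w 0.699
grip t 42.32 tcp [425.7 331.9   6.7] F [-1.   1.8  2.4] M [ 0.45  0.24 -0.  ] w 0.497
up t 44.12 tcp [425.1 331.3 149.4] F [-0.1  0.4 -0.9] M [-0.06  0.16  0.05] w 0.496
touch True t 48.83 tcp [ 507.5 -228.4   21.9] F [0.1 0.9 6.7] M [-0.06  0.01 -0.  ] w 0.495
open t 49.2 tcp [ 507.  -228.2   21.5] F [ 0.4 -0.4 -0.7] M [-0.1   0.05  0.07] w 0.598
up t 50.92 tcp [ 507.1 -228.3  129.3] F [ 0.7  0.6 -0.8] M [-0.06  0.03 -0.07] w 0.597
```

View pics/after_b3.png

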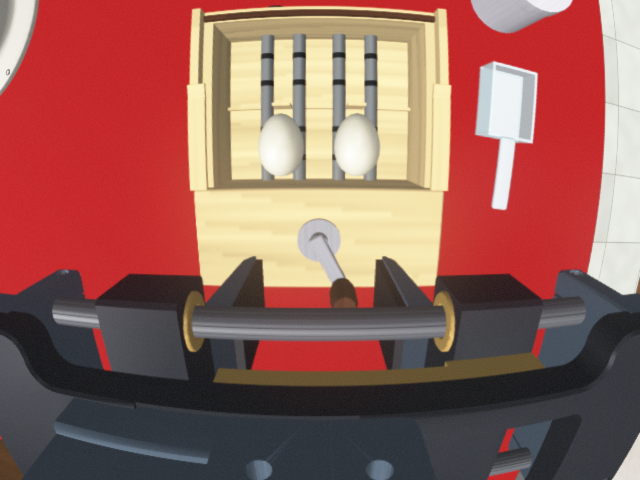

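Two eggs are placed, at (282,144) and (357,144). Next, the other two.

```bash
python3 cyc.py 0 1 && echo ---
```

```text
[490.9 340.3] [489.8 339.7] 61.2 0.163
[502.  264.8] [500.5 265.9] 61.1 0.13
down False t 56.9 tcp [501.3 265.4   6.5] F [-0.2  0.  -0.9] M [-0.08  0.17 -0.  ] w 0.697
grip t 57.33 tcp [501.4 265.5   6.7] F [-0.5  0.5  1.2] M [0.03 0.13 0.01] w 0.497
up t 59.12 tcp [500.8 265.2 149.3] F [ 0.2 -1.  -0.6] M [-0.09  0.18  0.03] w 0.498
touch True t 63.55 tcp [ 582.5 -147.6   21.8] F [-1.  -0.5  6.7] M [-0.03  0.06  0.02] w 0.494
open t 63.92 tcp [ 582.  -147.4   21.2] F [ 0.1  0.7 -0.5] M [-0.06  0.   -0.  ] w 0.601
up t 65.66 tcp [ 582.1 -147.4  129.3] F [ 1.  -0.1  0.2] M [-0.11  0.05 -0.04] w 0.601
---
```

View pics/after_b0.png

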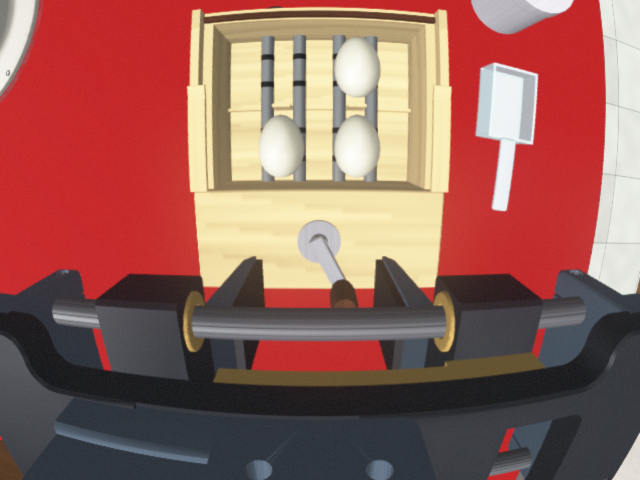

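The tray had been knocked about 13 mm, and the detection before the pick caught it. Last egg.

```bash
python3 cyc.py 2 0
python3 - <<'E'
from h import *
robot.goto([420,-60,300],ori(-np.pi/2));d=cam('wrist');save(d,'lidv1.png');np.savez('lidv1.npz',**d)
robot.goto([400,80,300],ori(-np.pi/2));d=cam('wrist');save(d,'lidv.png');np.savez('lidv.npz',**d)
E
```

```text
[491.  340.3] [490.  339.5] 61.2 0.163
down False t 71.81 tcp [490.6 340.    6.5] F [-0.4  0.1  0.4] M [-0.05  0.16  0.01] w 0.699
grip t 72.23 tcp [490.7 340.2   6.7] F [-1.2  2.7  2.9] M [0.47 0.29 0.02] w 0.495
up t 74.03 tcp [490.1 339.7 149.3] F [ 0.  -0.8 -0.7] M [-0.02  0.18  0.01] w 0.496
touch True t 78.58 tcp [ 506.5 -148.5   21.8] F [-1.2 -0.4  6.5] M [-0.1   0.03 -0.03] w 0.5
open t 78.96 tcp [ 506.1 -148.3   21.5] F [1.1 0.7 0.2] M [-0.08  0.03 -0.05] w 0.601
up t 80.68 tcp [ 506.2 -148.3  129.4] F [0.1 0.4 0.8] M [-0.03  0.04  0.04] w 0.6
```

View pics/after_b2.png

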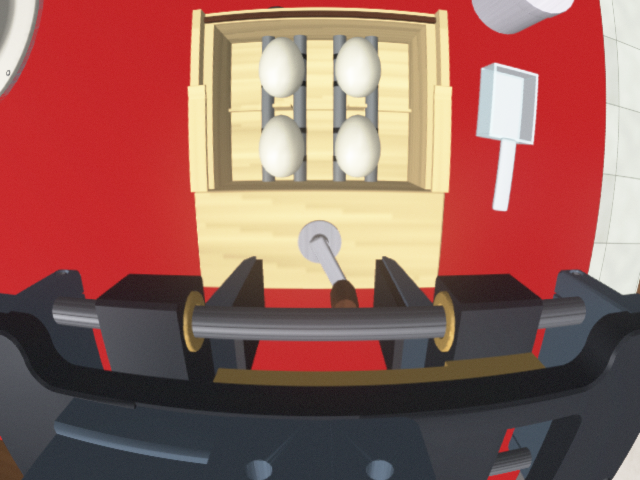

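View pics/lidv.png

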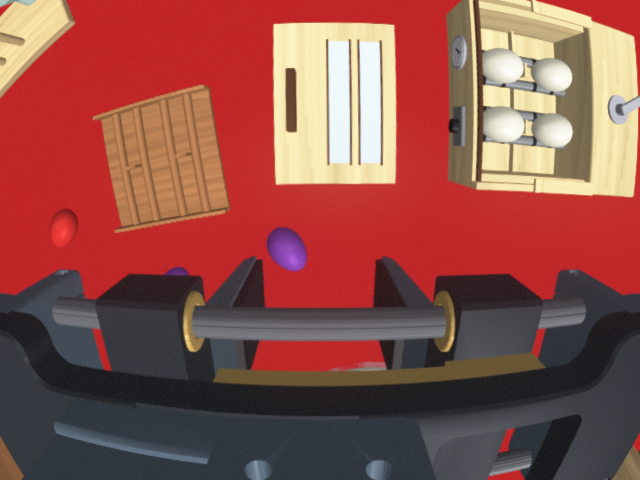

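All four eggs lie in bays at (282,67), (358,67), (282,146) and (357,146). The lid is undisturbed with its bar at (291,100). Measure the lid.

```bash
python3 - <<'E'
from h import *
def ld(n): d=dict(np.load(n,allow_pickle=True)); return {k:(v.item() if v.ndim==0 else v) for k,v in d.items()}
for n in ('lidv','lidv1'):
    d=ld(n+'.npz');P=cloud(d);F=d['frame'].astype(int)
    reg=(P[...,0]>400)&(P[...,0]<660)&(P[...,1]>-40)&(P[...,1]<160);reg[255:]=False
    wood=reg&(F[...,1]>150)&(P[...,2]>3)&(P[...,2]<20)
    print(n,'lid top z',np.median(P[wood][:,2]))
    m=reg&(F.max(2)<150)&(F[...,0]-F[...,1]<70)&(P[...,2]>26)
    k,l,s,c=cv2.connectedComponentsWithStats(m.astype(np.uint8));i=1+np.argmax(s[1:,4]);v,u=np.nonzero(l==i)
    Q=P[v,u];print(' bar z',np.percentile(Q[:,2],[5,50,95]))
    X=onplane(d,u.astype(float),v.astype(float),34.)[:,:2].astype(np.float32);print(' rect',cv2.minAreaRect(X),X.mean(0))
    v,u=np.nonzero(wood);X=onplane(d,u.astype(float),v.astype(float),8.)[:,:2].astype(np.float32)
    r=cv2.minAreaRect(X);print(' lid rect',r)
    b=(l==i);
E
```

```text
lidv lid top z 8.69965002099616
 bar z [32.35038225 34.29571516 35.79769887]
 rect ((525.8336791992188, 114.01324462890625), (10.950132369995117, 78.5228042602539), 89.99188995361328) [525.29706 114.12732]
 lid rect ((526.5604248046875, 59.47020721435547), (214.0084686279297, 157.16580200195312), 0.5843254327774048)
lidv1 lid top z 8.654755808447305
 bar z [27.54094798 33.97024877 35.80116114]
 rect ((526.314697265625, 112.27693176269531), (78.43316650390625, 14.253780364990234), 0.9198433756828308) [525.9653  112.50191]
 lid rect ((526.8244018554688, 59.612083435058594), (213.89990234375, 157.2296142578125), 0.4304630756378174)
```

```bash
python3 - <<'E'
from h import *
q=ori(HY)
robot.grip(0.45)
robot.goto([525.2,114.8,60],q)
r=robot.move_linear([525.2,114.8,-7.5],velocity=60,force_limit=6);st(str(r))
robot.grip(0.0,40);st('grip')
w=robot.get_gripper_width()
if .1<w<.16:
    robot.move_linear([525.2,114.8,10],velocity=30);st()
    robot.move_linear([525.2,114.8,143],velocity=120)
    p=np.array([543.4,-131.9,0]);ax=hat(-1,0)-hat(0,0)
    b=p+ax*116
    robot.move_linear(b+[0,0,143],velocity=120);st()
    d=cam('side');save(d,'s8.png')
    print(robot.move_linear(b+[0,0,92],velocity=60,force_limit=10));st()
    d=cam('side');save(d,'s9.png')
E
python3 - <<'E'
import cv2
a=cv2.imread('pics/s9.png');cv2.imwrite('pics/s9z.png',cv2.resize(a[110:290,230:430],None,fx=3.3,fy=3.3,interpolation=2))
E
```

```text
False t 86.72 tcp [525.4 114.8  -7.2] F [-0.9  0.1  0.6] M [-0.05  0.15 -0.01] w 0.45
grip t 87.28 tcp [525.3 114.8  -7.4] F [-0.2  0.1  1.7] M [-0.06  0.2   0.07] w 0.127
 t 88.02 tcp [525.2 114.8  10. ] F [-0.2 -0.6 -3.1] M [0.1  0.15 0.  ] w 0.132
 t 90.53 tcp [541.9 -15.3 143. ] F [ 0.2  0.1 -3.3] M [0.1  0.14 0.03] w 0.13
False
 t 91.58 tcp [542.3 -15.9  92.3] F [ 0.1  0.1 -2. ] M [ 0.13  0.13 -0.07] w 0.129
```

View pics/s9z.png

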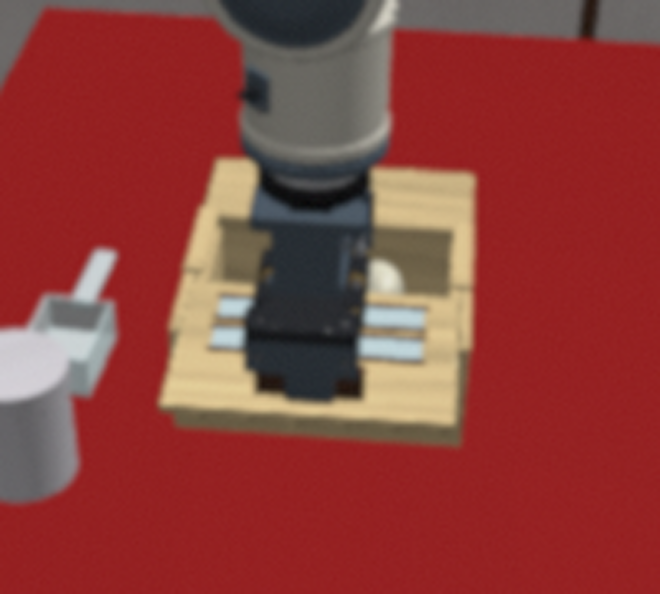

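```bash
python3 - <<'E'
from h import *
p=np.array([543.4,-131.9,0]);ax=hat(-1,0)-hat(0,0);z=np.array([0,0,82.8])
r=robot.move_linear(p+ax*116+z,velocity=20,force_limit=6);st(str(r))
if not r:
    for s in (100,85,70):
        r=robot.move_linear(p+ax*s+z,velocity=30,force_limit=8);st('%s %s'%(s,r))
        if r: break
save(cam('side'),'s10.png')
E
```

```text
False t 92.23 tcp [542.  -15.9  82.7] F [ 0.7  0.2 -1.9] M [ 0.08  0.14 -0.03] w 0.129
100 False t 92.92 tcp [542.2 -32.   82.8] F [-1.2 -0.5 -2.7] M [0.04 0.15 0.03] w 0.132
85 False t 93.57 tcp [542.4 -47.   82.8] F [ 0.2  0.6 -2.7] M [0.08 0.19 0.01] w 0.132
70 False t 94.22 tcp [542.5 -62.   82.8] F [ 0.4 -0.1 -2.1] M [ 0.05  0.17 -0.05] w 0.125
```

```bash
python3 - <<'E'
from h import *
p=np.array([543.4,-131.9,0]);ax=hat(-1,0)-hat(0,0);z=np.array([0,0,82.8])
for s in (40,15,5,0):
    r=robot.move_linear(p+ax*s+z,velocity=30,force_limit=8);st('%s %s'%(s,r))
    if r: break
if not r:
    r=robot.move_linear(p+[0,0,75.5],velocity=10,force_limit=4);st('down %s'%r)
save(cam('side'),'s11.png');save(cam('wrist'),'w11.png')
E
python3 - <<'E'
import cv2,numpy as np
a=cv2.imread('pics/s11.png')[120:260,260:400];b=cv2.imread('pics/w11.png')[0:300,170:470]
cv2.imwrite('pics/z11.png',np.hstack([cv2.resize(a,(400,400)),cv2.resize(b,(400,400))]))
E
```

```text
40 False t 95.42 tcp [542.9 -91.8  82.8] F [-0.3  0.9 -1.9] M [0.08 0.13 0.01] w 0.132
15 False t 96.4 tcp [ 543.2 -116.8   82.8] F [-0.5  0.5 -2.5] M [0.13 0.2  0.01] w 0.131
5 False t 96.88 tcp [ 543.3 -127.1   82.8] F [-0.4  0.6 -2.7] M [ 0.07  0.15 -0.02] w 0.128
0 False t 97.2 tcp [ 543.4 -132.1   82.8] F [-0.1 -0.1 -2.5] M [ 0.08  0.16 -0.04] w 0.131
down True t 97.81 tcp [ 543.3 -131.8   76.6] F [-1.4 -0.5  7.1] M [-0.02  0.19 -0.02] w 0.131
```

View pics/z11.png

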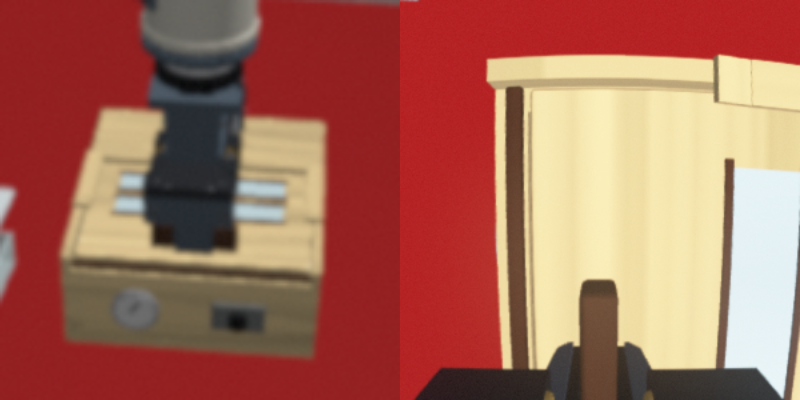

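```bash
python3 - <<'E'
from h import *
robot.grip(0.45);robot.move_linear([543.3,-131.8,130],velocity=100)
robot.goto([400,-130,300],ori(-np.pi/2)); d=cam('wrist');save(d,'v1.png');np.savez('v1.npz',**d)
robot.goto([380,-310,300],ori(-np.pi/2)); e=cam('wrist');save(e,'v2.png');np.savez('v2.npz',**e)
for n,dd in (('v1',d),('v2',e)):
    P=cloud(dd);
    for i,b in enumerate([(-70,-90),(-70,90),(70,-90),(70,90)]):
        u,v=proj(dd,hat(b[0],b[1],92.)).round().astype(int)
        if 2<u<637 and 2<v<250: print(n,b,P[v-2:v+3,u-2:u+3,2].mean().round(1))
    m=(P[...,2]>125)&(P[...,2]<175)&(P[...,0]>450)&(P[...,0]<680)&(P[...,1]<-250);m[258:]=False
    Q=P[m];print(n,'knob',len(Q),Q.mean(0),Q[Q[:,2]>154].mean(0),Q.min(0),Q.max(0))
im=np.hstack([cv2.resize(d['frame'][0:200,260:560],(400,267)),cv2.resize(e['frame'][0:200,150:450],(400,267))]);cv2.imwrite('pics/v12.png',im[:,:,::-1])
E
```

```text
v1 (-70, -90) 92.2
v1 (70, -90) nan
v1 (70, 90) 92.6
v1 knob 582 [ 565.16370911 -348.9861484   148.21533116] [ 566.57399186 -352.51602338  157.55148564] [ 555.55039283 -363.16061618  125.00097401] [ 578.14868033 -341.67775482  160.46998217]
v2 (-70, -90) 92.5
v2 (70, -90) nan
v2 knob 606 [ 563.5244384  -352.69062267  151.17084921] [ 566.31353364 -353.68486725  157.56507485] [ 555.07811449 -364.96211988  125.02571102] [ 576.81971862 -342.73132795  160.36580558]
```

View pics/v12.png

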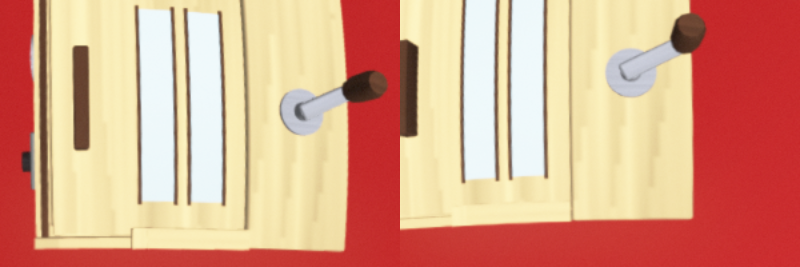

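```bash
python3 - <<'E'
from h import *
def ld(n): d=dict(np.load(n,allow_pickle=True)); return {k:(v.item() if v.ndim==0 else v) for k,v in d.items()}
for n in('v1','v2'):
    d=ld(n+'.npz');P=cloud(d);F=d['frame'].astype(int)
    g=(F.max(2)-F.min(2)<45)&(F.min(2)>110)&(P[...,0]>500)&(P[...,0]<600)&(P[...,1]<-280)&(P[...,1]>-350);g[258:]=False
    Q=P[g];print(n,len(Q),np.percentile(Q[:,2],[5,25,50,75,95]))
    D=Q[Q[:,2]<103];print(' disc',D.min(0),D.max(0),cv2.minEnclosingCircle(D[:,:2].astype(np.float32)))
print(hat(128,0))
E
```

```text
v1 1109 [ 99.20296391 100.31895295 101.40641174 114.10772796 115.37881264]
 disc [ 525.79658828 -348.46415743   95.82899067] [ 571.52970982 -293.60624607  102.79394657] ((553.4735107421875, -322.54302978515625), 31.590167999267578)
v2 1389 [ 99.14960732 100.30987622 101.61964746 114.1505392  115.43658244]
 disc [ 526.07369853 -343.98140522   94.86712679] [ 574.70936543 -294.80270017  102.96669945] ((553.614501953125, -321.9822998046875), 30.478830337524414)
[ 546.53596314 -315.99078411    0.        ]
```

```bash
python3 - <<'E'
from h import *
q=ori(HY)
robot.grip(0.5)
robot.goto([566.6,-353.4,180],q)
r=robot.move_linear([566.6,-353.4,108],velocity=60,force_limit=5);st(str(r))
if not r:
    robot.grip(0.1,8);st('grip')
    robot.pause(.2);st()
    save(cam('wrist'),'k1.png')
E
```

```text
False t 103.53 tcp [ 566.8 -353.6  108.4] F [ 0.2 -0.2  0.3] M [-0.1   0.07 -0.05] w 0.497
grip t 104.0 tcp [ 566.8 -353.7  108.2] F [ 1.9 -1.4  1. ] M [-0.4  -0.02  0.06] w 0.249
 t 104.2 tcp [ 566.8 -353.7  108.2] F [ 1.1 -2.2  1.8] M [-0.45 -0.07 -0.04] w 0.249
```

View pics/k1.png

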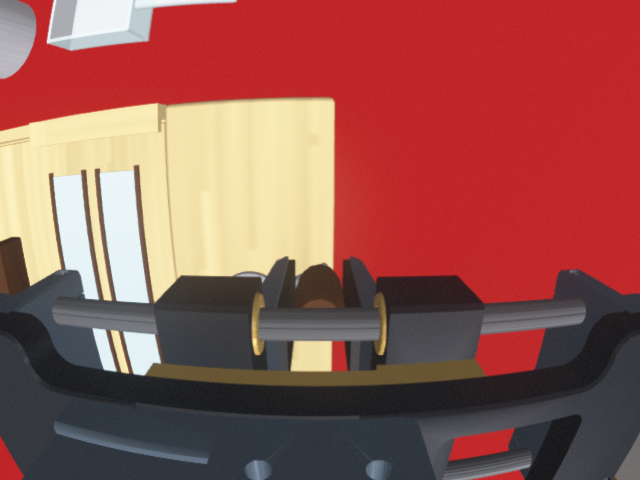

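```bash
cat > crank.py <<'E'
from h import *
def run(cx,cy,r,a0,total,v,n=24,log=6,fmax=45):
    N=int(np.ceil(total/(2*np.pi/n)));st_=total/N;rec=[]
    for i in range(1,N+1):
        a=a0-i*st_
        robot.move_linear([cx+r*np.cos(a),cy+r*np.sin(a),108.2],velocity=v)
        F=np.array(robot.get_contact_force());rec.append((a,F))
        if i%log==0: print(round(a,2),F.round(1),'rad/tan',round(F[0]*np.cos(a)+F[1]*np.sin(a),1),round(F[0]*np.sin(a)-F[1]*np.cos(a),1),'t',round(robot.get_time(),2),'w',round(robot.get_gripper_width(),3))
        if np.linalg.norm(F)>fmax: print('force!',F,a);break
    return a,rec
E
python3 - <<'E'
from crank import *
p=np.array(robot.get_tcp_pos())
c=np.array([546.3,-315.6]);d=p[:2]-c;print(np.hypot(*d),np.arctan2(d[1],d[0]))
run(c[0],c[1],44.5,np.arctan2(d[1],d[0]),1.6,35,log=1,fmax=25)
E
```

```text
43.22330696557345 -1.0764866037861962
-1.31 [-2.5  4.   4.2] rad/tan -4.5 1.4 t 104.68 w 0.246
-1.53 [-1.7  5.3  3.4] rad/tan -5.4 1.5 t 105.12 w 0.248
-1.76 [-1.1  5.2  3.4] rad/tan -4.9 2.0 t 105.57 w 0.249
-1.99 [0.6 5.8 2.6] rad/tan -5.5 1.8 t 106.01 w 0.249
-2.22 [1.7 4.2 1.1] rad/tan -4.4 1.1 t 106.45 w 0.248
-2.45 [-2.2  0.5  1.2] rad/tan 1.4 1.8 t 106.89 w 0.247
-2.68 [-6.  -1.4  2.2] rad/tan 6.0 1.4 t 107.33 w 0.25
```

```bash
python3 - <<'E'
from crank import *
a,rec=run(546.3,-315.6,44.5,-2.677,17.3,60,log=12)
print(a,'crank est',-1.559-a);st()
E
```

```text
-5.78 [ 0.2  0.1 -0.5] rad/tan 0.2 0.0 t 111.43 w 0.102
-8.87 [-0.1  0.3 -1.1] rad/tan -0.1 0.3 t 115.53 w 0.1
-11.97 [-0.1 -0.2  0.2] rad/tan -0.2 0.1 t 119.63 w 0.103
-15.07 [ 0.6  0.2 -0.2] rad/tan -0.6 -0.2 t 123.73 w 0.101
-18.17 [-1.6 -0.1 -0.1] rad/tan -1.3 -0.9 t 127.83 w 0.099
-19.977 crank est 18.418
 t 130.22 tcp [ 564.9 -356.   108.2] F [ 0.4 -0.6 -0. ] M [-0.05  0.19  0.01] w 0.102
```

The knob slipped out of the light grip partway. Looking for where it is.

```bash
python3 - <<'E'
from h import *
robot.move_linear([564.9,-356,200],velocity=150)
robot.grip(0.5)
robot.goto([380,-310,300],ori(-np.pi/2)); d=cam('wrist');save(d,'v3.png')
P=cloud(d);m=(P[...,2]>118)&(P[...,2]<175)&(P[...,0]>450)&(P[...,0]<680)&(P[...,1]<-250);m[258:]=False
Q=P[m];T=Q[Q[:,2]>153];print(len(T),T.mean(0),T.min(0),T.max(0))
E
```

```text
374 [ 536.09385808 -357.77581288  157.42336818] [ 526.97453403 -368.26804878  153.03452128] [ 546.67898054 -348.26166881  160.11212901]
```

View pics/v3.png

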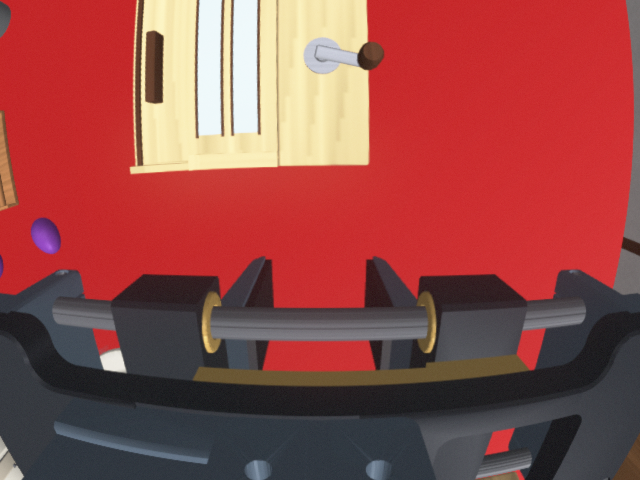

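```bash
python3 - <<'E'
from crank import *
q=ori(HY);x,y=536.4,-358.2
robot.goto([x,y,180],q)
r=robot.move_linear([x,y,108],velocity=80,force_limit=5);st(str(r))
if not r:
    robot.grip(0.1,22);st('grip')
    c=np.array([546.0,-315.0]);a0=np.arctan2(y-c[1],x-c[0]);print(a0,np.hypot(x-c[0],y-c[1]))
    N=8;a=a0
    for i in range(12):
        a-=2*np.pi/20
        robot.move_linear([c[0]+44.7*np.cos(a),c[1]+44.7*np.sin(a),108],velocity=60)
        F=np.array(robot.get_contact_force());w=robot.get_gripper_width()
        print(round(a,2),F.round(1),round(w,3),np.round(robot.get_tcp_pos()[:2],1),round(robot.get_time(),2))
        if w<.22 or np.linalg.norm(F)>60: break
save(cam('wrist'),'k2.png')
E
```

```text
False t 134.49 tcp [ 536.7 -358.4  108.6] F [-0.5 -1.1  1.3] M [-0.05  0.15  0.03] w 0.499
grip t 134.97 tcp [ 536.4 -358.3  108.2] F [-0.  -0.2  2.4] M [ 0.02  0.2  -0.01] w 0.247
-1.7894652726688391 44.25381339500585
-2.1 [1.2 1.2 3.9] 0.242 [ 522.9 -353.2] 135.36
-2.42 [-1.9 -0.7  5.6] 0.249 [ 512.1 -344.3] 135.74
-2.73 [-4.2 -0.3  6.6] 0.242 [ 504.5 -332.6] 136.12
-3.05 [-5.3  1.   7.8] 0.246 [ 500.8 -318.8] 136.51
-3.36 [-5.6  3.2  9.8] 0.249 [ 501.6 -304.6] 136.89
-3.67 [-5.5  4.4 10.4] 0.246 [ 506.9 -291.3] 137.28
-3.99 [-3.4  6.9 10.4] 0.251 [ 516.  -280.4] 137.66
-4.3 [-2.5  7.6  9.2] 0.244 [ 528.1 -272.8] 138.04
-4.62 [0.4 7.3 8.6] 0.25 [ 542.2 -269.5] 138.43
-4.93 [3.3 5.4 5.4] 0.244 [ 556.5 -270.7] 138.81
-5.25 [4.3 3.5 5.7] 0.248 [ 569.5 -276.2] 139.19
-5.56 [4.1 1.8 4.3] 0.248 [ 580.1 -285.5] 139.57
```

View pics/k2.png

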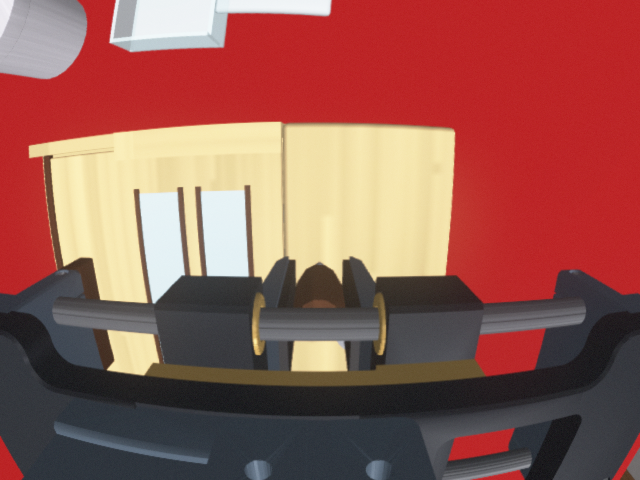

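```bash
python3 - <<'E'
from crank import *
c=np.array([546.0,-315.0]);a=-1.7894652726688391-12*2*np.pi/20
i=0
while a>-20.1:
    a-=2*np.pi/20;i+=1
    robot.move_linear([c[0]+45*np.cos(a),c[1]+45*np.sin(a),108],velocity=60)
    F=np.array(robot.get_contact_force());w=robot.get_gripper_width()
    if i%6==0: print(round(a,2),F.round(1),round(w,3),round(robot.get_time(),2))
    if w<.22 or np.linalg.norm(F)>60: print('abort',a,w,F);break
print('end',a,'crank>=',-1.559-a);st()
save(cam('wrist'),'k3.png')
E
```

```text
-7.44 [-3.5  3.3  9.2] 0.246 141.93
-9.33 [0.6 1.5 6.9] 0.246 144.22
-11.21 [2.  5.7 8.5] 0.243 146.53
-13.1 [-2.1 -1.4  9.2] 0.246 148.82
-14.98 [1.6 3.4 6.2] 0.246 151.12
-16.87 [-0.2  3.7  9.2] 0.246 153.43
-18.75 [ 2.5 -0.8  5.4] 0.243 155.72
end -20.32486192884864 crank>= 18.76586192884864
 t 157.64 tcp [ 548.9 -359.2  108. ] F [-1.3  3.   8.9] M [0.49 0.44 0.04] w 0.249
```

View pics/k3.png

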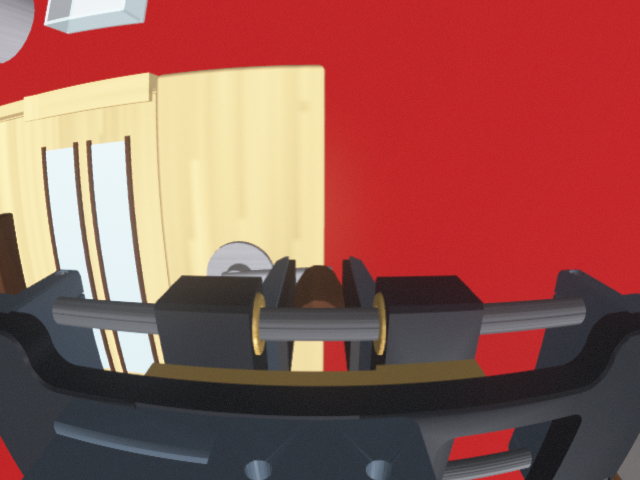

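```bash
python3 - <<'E'
from h import *
robot.grip(0.5);p=robot.get_tcp_pos();robot.move_linear([p[0],p[1],220],velocity=80)
robot.goto([400,-200,300],ori(-np.pi/2)); d=cam('wrist');save(d,'f1.png')
P=cloud(d)
for b in [(-70,-90),(-70,-20),(-70,90),(-40,-105),(-30,0)]:
    u,v=proj(d,hat(b[0],b[1],92.)).round().astype(int)
    if v>2: print(b,P[v-2:v+3,u-2:u+3,2].mean().round(1),P[v,u].round(1))
m=(P[...,2]>113)&(P[...,2]<122)&(P[...,0]>480)&(P[...,0]<610)&(P[...,1]>-160)&(P[...,1]<-110)&(d['frame'].max(2)<150);v,u=np.nonzero(m)
print(cv2.minAreaRect(onplane(d,u.astype(float),v.astype(float),118.)[:,:2].astype(np.float32)))
m=(P[...,2]>153)&(P[...,2]<175)&(P[...,0]>450)&(P[...,0]<680)&(P[...,1]<-250);m[258:]=False;print('knob',P[m].mean(0))
s=cam('scene');save(s,'f2.png')
cv2.imwrite('pics/f12.png',np.hstack([cv2.resize(d['frame'][0:200,130:430],(450,300)),cv2.resize(s['frame'][210:330,140:290],(345,300))])[:,:,::-1]);st()
E
```

```text
(-70, -90) 92.5 [ 454.7 -119.    93.1]
(-70, -20) 92.6 [ 524.1 -118.6   92.3]
(-40, -105) 91.0 [ 440.1 -149.2   93.8]
(-30, 0) 92.4 [ 544.4 -158.3   91.9]
((544.2186279296875, -132.95887756347656), (78.94475555419922, 12.358346939086914), 0.41968101263046265)
knob [ 548.76252475 -357.46860955  157.32789606]
 t 160.82 tcp [ 400.8 -200.9  299.4] F [ 0.4  0.7 -0.1] M [-0.03  0.18 -0.04] w 0.502
```

View pics/f12.png

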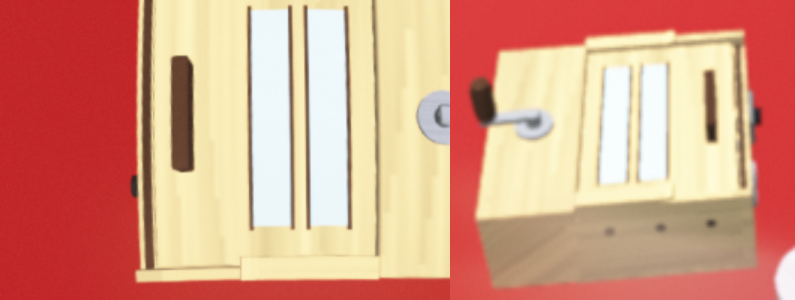

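View pics/f2.png

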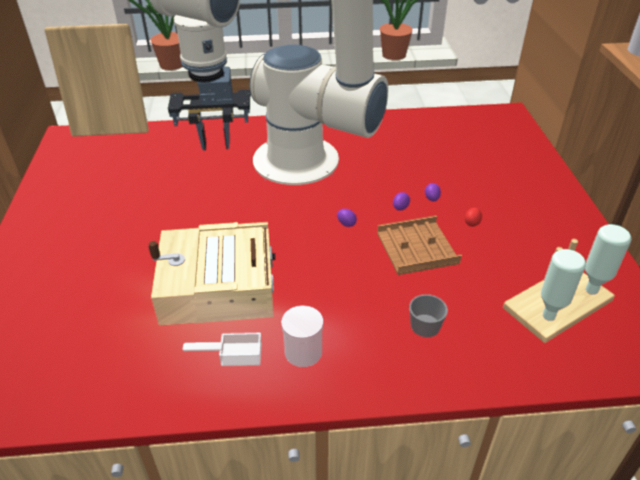

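The final views show the lid flat and home, the tray empty, the bystanders where they were, and the knob at about (549,-357) mm with the robot clear. Handing in.

```bash
python3 -c "
from h import *
robot.pause(0.5);robot.sign_off();print('done')"
```

```text
the job is handed in; nothing more can be done
done
```

I handed the job in at about 161 s of the 210 s. All four eggs are in the hatching box, one to a bay; the lid is home; and the crank has had more than three clockwise turns. I got no verdict back.

**What I did**
- **Lid off:** I raised the lid over its lip, drew it off and laid it on the counter.
- **Eggs:** I moved all four white eggs from the tray to the rollers. The grip was 14 N and the touch-down force was about 7 N at most.
- **Lid back:** I slid the lid home, and it seated exactly at its original height.
- **Crank:** I turned it clockwise at about 6 to 8 s a turn.

**Last checks**
- **Lid:** the top measured 92.5 mm (expected 92), and the bar was within about 1 mm of where it started.
- **Bystanders:** the tin, cup and scoop look unmoved in the picture.
- **Robot:** it was clear of everything.
- **Eggs:** all four were seen lying along the rollers just before the lid went back. They can't be seen through the panes, so I did not check them after cranking.

**What went wrong or disagreed**
- **Fingertips:** they are about 16 mm behind the reported TCP, where the text says 8 mm ahead. My first grasp of the bar closed in the air above it; I corrected this from depth and contact measurements.
- **Tray:** it was knocked about 13 mm partway through. I caught it because I located the eggs again before each pick.
- **Crank:** the first cranking slipped off the knob, so I gripped harder and started again. The second run alone turned it about 2.95 turns (18.5 rad). The joint is therefore at least about 18.7 rad, against the 17.6 needed, and it may be higher because the slipped run may also have pushed it round.

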